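# Stack the varnish test plates and hold the curing box open

### The arm

A 6-joint arm with a two-finger parallel gripper is mounted at the origin on the work surface. World frame = base frame: x ahead of the robot, y to its left, z up, the work surface at z = 0. Lengths are in mm, angles in rad, forces in N, time in s.
With the tool pointing down it reaches from about 400 to 925 mm from the base axis. Payload 12.5 kg.
Tool frame: the origin (TCP) lies at the very end of the fingers, on their centre line; the grasp point (between the pads) lies env.hold_point_z behind it (env.hold_point_z is the distance from the TCP to the grasp point, in mm); y points along the fingers, z is the direction in which the jaws open and shut, and the axes are right-handed (so a half turn about y gives the same grasp; the last joint's range is limited). The gripper opens to 95 mm and grips with 3 to 60 N. Pads are 20 mm wide; open, the fingers measure 119 mm over their backs; the gripper's body (75 mm by 180 mm) begins 59 mm behind the grasp point.
Start: joints at [1.231, 0.491, 1.559, -0, 1.092, -0.106], TCP at [144.779, 608.018, 214.661] pointing down, gripper open.
Joint ranges: [-3.1, 3.1], [-0.84, 2.19], [0.05, 2.79], [-1.13, 4.28], [0.06, 2.93], [-2.69, 2.69]. Speed limits (rad/s): [2.22, 2.22, 2.79, 3.14, 3.14, 3.14].

### API

Orientations are given as [roll, pitch, yaw] about the fixed x, y, z axes, in that order (R = Rz(yaw) Ry(pitch) Rx(roll)).
In Python, from cell import env gives the robot as it stands.
- The arm moves only by the shell command python3 -m inch 'ROWS'. ROWS is JSON, one flat list of numbers, 7 for each row, row after row: the shift along the tool's x, y, z in m, then the turn, a rotation vector about the tool's x, y, z in degrees, then the closure, from -1 (fully open) to 1 (shut). In form: [tx, ty, tz, ax, ay, az, hand, tx, ty, tz, ax, ay, az, hand, ...]. A call has 1 to 10 rows; each row shifts and turns the commanded pose from where the row before left it, along the tool's axes as they then stand; what a row does not reach is not made up. A row lasts 1/10 s, in which the tool goes at most 50 mm and 8.59 degrees, less where a joint would pass 70% of its speed; a pose out of reach is approached as far as the arm can. A call is refused whole if a number of a shift passes 0.05 or a number of a turn 8.59, either way. A call with a gripper value outside its range is refused whole. The fingers move at their own pace and stop on an object; the grip force is fixed at half the most. Time passes only in rows, so rows that do not move let the fingers close. It gives the time, the measured TCP pose, the force and the opening at its end, in the units of the state.
- env.state(): the state, without advancing time (a new reading comes with each control period).
- env.read_camera(name): name is "scene" or "top" or "wrist"; returns a dict with "pixels" (384x512x3 uint8, blue, green, red), "depth" (384x512 float32, mm along the optical axis (not along the pixel's ray), 0 where there is no reading), "mtx" (3x3 intrinsics, pixels), "k1" (the pictures are not rectified: a ray, as slopes to the right and down, at radius r is drawn at 1 + k1 r^2 times it, then the intrinsics apply), "R" (3x3) and "t" (3): a world point X has camera coordinates R X + t. Camera axes: x right, y down, z forward; pixel columns grow to the right and rows downward; lengths in mm; the calibration is good to about 2 mm. A picture is of the moment at which its call begins.
- env.job_done(): hands the job in, once; it reports no verdict.
The state is a dict: "t": time; "joints": joint angles; "qvel": joint speeds; "tau": joint torques, N m; "eef_pos": TCP position; "tcp_rot": TCP orientation; "ft_force": force on the tool from outside, world axes, zero at the start; "moment": the same for the moment, N m; "opening": opening from 0.0 (shut) to 1.0 (fully open).
Only numpy, scipy, OpenCV 4.12 (cv2) and the standard library are available. Lean on these libraries where they do the work, as an engineer would, in place of code of your own. Each camera call takes 0.05 s, during which the arm holds its last target.

### The job

Get the varnish test plates ready for the curing box: lay the two loose wooden plates flat on the plate that is on the loading board, one on top of the other with their edges lined up, so that they make a square pile of three, without dropping them. Then raise the hinged lid of the curing box by its bar handle until it is in line with the brass pointer at its side, and finish while still holding it there, for it falls shut when let go. Leave the pointer and the other things on the bench where they are.

Things in the scene. Friction and masses are not known exactly. Their poses are not given: they have to be found in the camera images.
- plate0_center (a point): wooden test plate, pale wood, 100 x 46 x 16 mm (x is its length, y its width, z up), loose, lying flat on the loading board: the bottom of the pile. The point is the plate's centre, half-way up (8 mm over its underside)
- plate1_center (a point): wooden test plate, pale wood, 100 x 46 x 16 mm (x is its length, y its width, z up), loose, about 50 g, lying flat on the table to the right; either way up and either end is the same. The point is its centre, half-way up
- plate2_center (a point): wooden test plate, pale wood, 100 x 46 x 16 mm (x is its length, y its width, z up), the other loose plate, identical to the first; either may go on first. The point is its centre, half-way up
- board_top (a point): loading board, a fixed grey slab 130 x 80 x 12 mm. The point is the middle of its top face, 12 mm over the table
- hinge (a point): fixed curing box of plywood, 180 (x) x 220 (y) x 100 mm high, with a lid hinged along its far top edge. The point is the middle of the hinge line, 106 mm over the table; its y axis runs along the hinge, its x axis points level from the front (robot's side) to the back of the box and does not turn with the lid
- lid_bar (a point): middle of the lid's bar handle: a round steel bar 12 mm thick, along y, 110 mm free between the two rods that carry it, 225 mm from the hinge line and 45 mm in front of the lid's front edge (39 mm free between bar and lid), in the plane of the lid. Lid panel 180 x 220 x 12 mm, lid mass 0.35 to 0.6 kg. The frame turns with the lid: x points from the bar to the hinge
- lid (a joint): angle of the lid in rad: 0 shut (level), growing as its front edge rises about the hinge; stops at 1.4. Nothing but the hand holds it up: it falls shut when let go. The bar then lies 225 mm x cos(angle) in front of the hinge and 225 mm x sin(angle) above it
- pointer (a joint): angle of the brass pointer in rad, counted as for the lid about the same hinge line: the angle to which the lid must be raised (between 0.5 and 0.95). Very stiff, not to be moved
- pointer_tip (a point): free end of the brass pointer, a slim bar 200 mm long on the left (+y) side of the box, 125 mm from the lid's middle, rising from the hinge line. x points from the tip to the hinge line
- tailpiece0: violin tailpiece, flat black ebony, 110 x 42 x 12 mm, lying in front of the robot; a bystander. Origin at its underside
- tailpiece1: second black tailpiece, the same size; a bystander. Origin at its underside
- jar: amber glass jar with black cap, 56 mm across, 85 mm high, standing beyond the loading board; a bystander. Origin at its underside
- cork_block: cork sanding block, 100 x 55 x 30 mm; a bystander. Origin at its underside
- neck_block: small brown wooden block, 60 x 50 x 35 mm; a bystander. Origin at its underside
- glue_brush: glue brush lying on the table; a bystander
- chisel: slim tool with wooden handle lying on the table; a bystander
Not all that is in view belongs to the job. What is shaped like the part that bears plate1_center but orange or purple is not meant.

How it is judged:
By the outcome, as a careful person would: the job done as asked, in the order asked, and still so for the second after the job is handed in, while the arm keeps its last pose, push and grip.
It also fails if it takes over 67 s, if anything falls off the work surface, if the arm or the gripper's body presses on something with over 40 N, if the wrist force passes 120 N, or if a joint passes its speed limit or range.

## Working session

There is one attempt and no reset: what is moved stays moved. The work goes in short steps, Python scripts to look and compute and a shell command to move; the robot and the scene stay as the last step left them, time stands still between calls to the robot, and variables do not carry over. Pictures are saved under pics/ and viewed, and the job is handed in when it is done.

```bash
ls; mkdir -p pics
python3 - <<'E'
from cell import env
import cv2,numpy as np
print(env.state(), env.hold_point_z)
for n in ["scene","top","wrist"]:
    c=env.read_camera(n); cv2.imwrite(f"pics/{n}0.png",c["pixels"]); np.savez(f"{n}0.npz",**{k:np.array(v) for k,v in c.items()})
    print(n,c["mtx"],c["k1"],c["R"],c["t"])
E
```

```text
pics
{'t': 0.0, 'joints': array([ 1.23142123e+00,  4.91525740e-01,  1.55949367e+00,  2.88168851e-06,
        1.09166935e+00, -1.05575160e-01]), 'qvel': array([ 0.00172866,  0.00025301,  0.00106708, -0.00173413,  0.00043209,
        0.00068717]), 'tau': array([-6.05133464e-04, -6.12642932e+01, -2.58177692e+01,  6.91834255e-02,
        4.83019010e-02, -1.19616770e-04]), 'eef_pos': array([144.67299692, 607.75979862, 214.06752564]), 'tcp_rot': array([-1.57188606e+00,  1.18048642e-04, -2.33801335e-01]), 'ft_force': array([-0.207007  ,  0.27813882,  0.02610038]), 'moment': array([-0.06905103,  0.0430438 , -0.06634414]), 'opening': 0.9978082266929525} 18.8
scene [[391.18058581   0.         255.14793629]
 [  0.         391.18058581 193.2178601 ]
 [  0.           0.           1.        ]] -0.062144204327392066 [[ 0.87204226  0.48942606  0.00210575]
 [ 0.38427096 -0.68200331 -0.62225985]
 [-0.30311405  0.54344606 -0.78280793]] [-375.69119888 -119.19873828 1655.77226174]
top [[364.11330046   0.         254.24965677]
 [  0.         364.11330046 191.02199631]
 [  0.           0.           1.        ]] -0.030784584359685126 [[-0.00414932 -0.9998854   0.01455913]
 [-0.99642426  0.00290543 -0.08444084]
 [ 0.08438886 -0.01485744 -0.99632213]] [ -48.96484046  468.29304657 1109.23624095]
wrist [[286.56496809   0.         252.50198467]
 [  0.         286.56496809 191.84773898]
 [  0.           0.           1.        ]] -0.06544933101956614 [[ 0.23119855  0.97290555 -0.0014188 ]
 [ 0.93195788 -0.22104876  0.28738817]
 [ 0.27928792 -0.06776599 -0.95781315]] [-624.69730927  -31.770055    391.01751912]
```

View pics/top0.png

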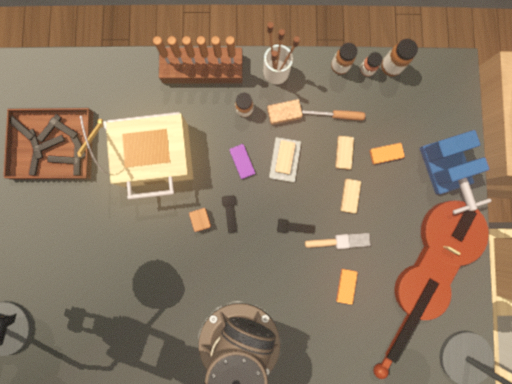

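View pics/scene0.png

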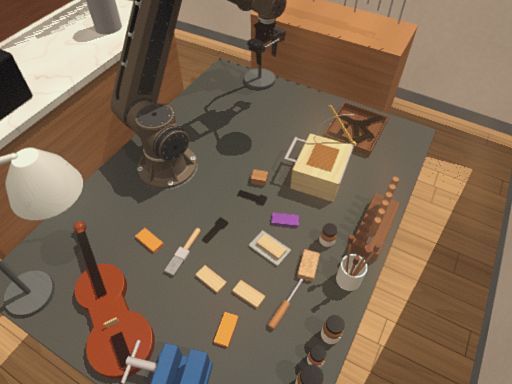

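View pics/wrist0.png

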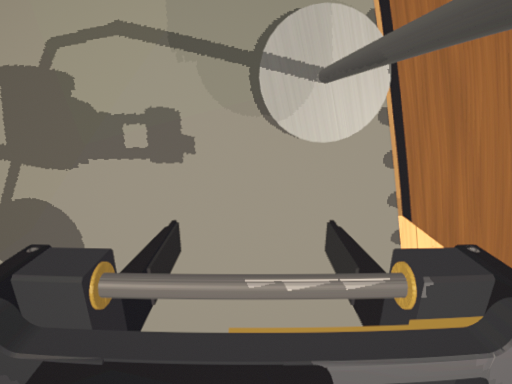

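The top view shows the plate on the board at (285,157) and the loose plates at (345,153) and (351,196). The box is at (148,148) with its bar at (150,190), and there's a yellow line near (90,140). I'll measure these now.

```bash
cat > h.py <<'E'
import numpy as np,cv2
from scipy.spatial.transform import Rotation as Ro
def load(n): return dict(np.load(n))
def rays(c,uv):
    uv=np.atleast_2d(uv).astype(float); d=np.array([float(c['k1']),0,0,0,0])
    p=cv2.undistortPoints(uv[:,None],c['mtx'],d)[:,0]
    D=np.c_[p,np.ones(len(p))]@c['R']; return -c['R'].T@c['t'],D
def plane(c,uv,z):
    o,D=rays(c,uv); s=(z-o[2])/D[:,2]; return o+s[:,None]*D
def depthpt(c,uv):
    o,D=rays(c,uv); uv=np.atleast_2d(uv).astype(int); return o+c['depth'][uv[:,1],uv[:,0]][:,None]*D
def proj(c,X):
    X=np.atleast_2d(X)@c['R'].T+c['t']; 
    p=X[:,:2]/X[:,2:]; r2=(p**2).sum(1,keepdims=True); p=p*(1+float(c['k1'])*r2)
    return p@c['mtx'][:2,:2].T+c['mtx'][:2,2]
def cloud(c):
    h,w=c['depth'].shape; g=np.stack(np.meshgrid(np.arange(w),np.arange(h)),-1).reshape(-1,2)
    o,D=rays(c,g); return (o+c['depth'].reshape(-1,1)*D).reshape(h,w,3)
E
python3 - <<'E'
from h import *
for n in ['top','scene']:
    c=load(n+'0.npz'); P=cloud(c)
    im=c['pixels']; hsv=cv2.cvtColor(im,cv2.COLOR_BGR2HSV)
    m=cv2.inRange(hsv,(12,50,150),(30,180,255))
    k,l,s,ce=cv2.connectedComponentsWithStats(m)
    for i in range(1,k):
        if s[i,4]>80:
            q=P[l==i]; print(n,s[i],ce[i].round(1),np.median(q,0).round(1), np.median(hsv[l==i],0))
c=load('top0.npz');s=load('scene0.npz')
cv2.imwrite('pics/topz.png',cv2.resize(c['pixels'][95:225,65:265],None,fx=4,fy=4,interpolation=cv2.INTER_CUBIC))
cv2.imwrite('pics/scz.png',cv2.resize(s['pixels'][85:235,240:430],None,fx=4,fy=4,interpolation=cv2.INTER_CUBIC))
E
```

```text
top [210   5  11  40 318] [214.8  26.5] [1426.2  144.  -747.8] [ 14. 128. 156.]
top [423   8   7  39 160] [425.9  28.6] [ 1429.2 -1017.3  -749.1] [ 14. 126. 152.]
top [221  11  14  38 222] [227.7  32.4] [1388.3   74.9 -745.5] [ 14. 129. 154.]
top [181  14  11  31 128] [186.3  34.6] [1368.7  283.7 -744.4] [ 14.  131.  172.5]
top [196  31  11  14  88] [200.9  39. ] [874.  102.2 187.7] [ 14.  133.  210.5]
top [166  33  11  12  90] [171.   39.3] [873.8 183.7 187.3] [ 14. 133. 204.]
top [152  35  11  10  83] [156.8  39.8] [873.9 221.7 187.1] [ 14. 134. 213.]
top [270  44  22  27 184] [281.5  57.1] [ 885.5 -137.7   57.4] [ 15.  59. 162.]
top [382  45  22  29 267] [391.9  62.2] [ 861.4 -476.7   63.2] [ 16.  57. 164.]
top [331  50  19  23 176] [338.3  63.7] [ 861.5 -310.1   50.9] [ 16.  58. 164.]
top [ 479   50   33  128 3503] [497.3 111.8] [ 773.  -939.  -115.7] [ 15. 114. 163.]
top [262  68  28  16 268] [275.4  76. ] [ 823.2 -116.7   47.5] [ 16.  53. 173.]
top [  70   82  145  123 8956] [143.4 142.3] [605.6 279.3 109.1] [ 20.  63. 237.]
top [266  98  39  26 679] [284.3 110.6] [ 720.9 -145.
[... 2109 characters left out ...]
8.3] [ 311.2 -253.4   16.4] [ 17. 106. 229.]
scene [256 234  31  26 365] [271.6 245.8] [ 579.7 -145.7   27.4] [ 18.  98. 235.]
scene [298 249  22  29 448] [308.6 263.4] [ 722.9 -146.3   30.2] [ 15. 112. 228.]
scene [196 265  31  28 416] [210.7 278.1] [ 456.7 -352.3   17. ] [ 18. 100. 235.]
scene [337 270  18  20 168] [343.9 280.1] [ 852.7 -160.2   52.8] [ 16.  51. 153.]
scene [233 280  32  27 450] [248.5 293. ] [ 594.2 -336.1   16.8] [ 18.  99. 235.]
scene [269 300  21  28 216] [279.  313.6] [ 715.3 -351.4   24.1] [ 14. 145. 196.]
scene [214 312  25  34 476] [225.9 328.1] [ 591.6 -471.4   16.8] [ 17. 175. 234.]
scene [  0 316  28  49 755] [  9.1 337.5] [-515.3 -860.1 -750.7] [ 16. 126. 202.]
```

Run:
```python
from h import *
c=load('top0.npz')
cv2.imwrite('pics/topp.png',cv2.resize(c['pixels'][120:250,200:400],None,fx=4,fy=4,interpolation=cv2.INTER_CUBIC))
```

```text
(no output)
```

View pics/topz.png

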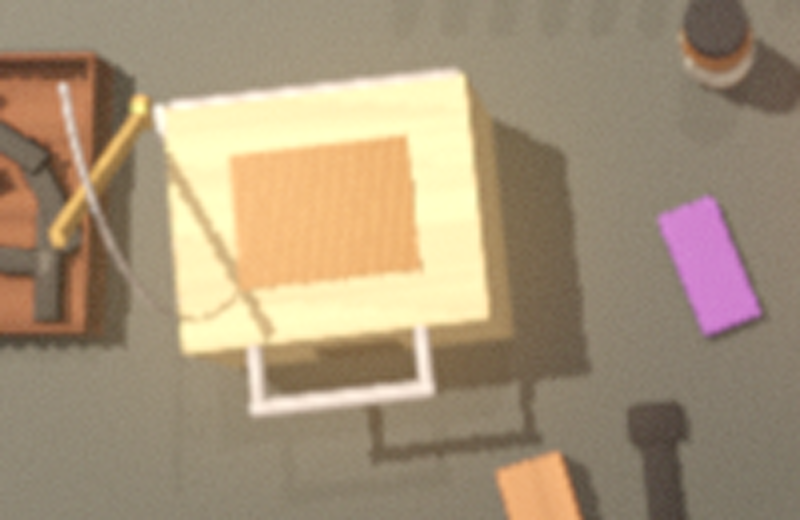

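View pics/scz.png

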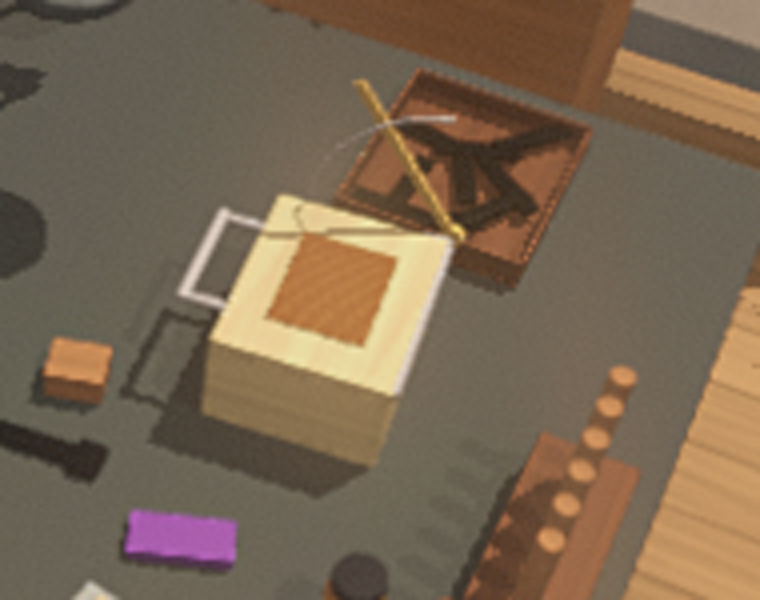

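View pics/topp.png

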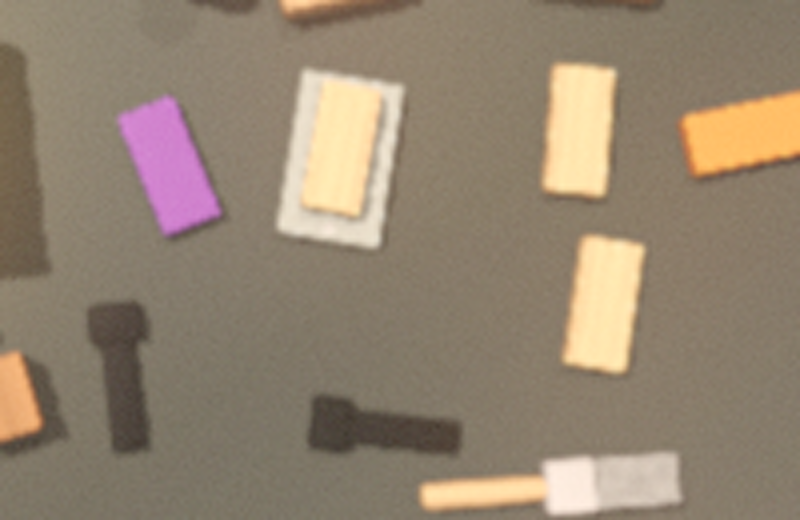

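```bash
cat >> h.py <<'E'
def platefit(c,ctr,z,sat=(50,120)):
    big=cv2.resize(c['pixels'],None,fx=4,fy=4,interpolation=cv2.INTER_CUBIC)
    hsv=cv2.cvtColor(big,cv2.COLOR_BGR2HSV); m=cv2.inRange(hsv,(12,45,190),(30,135,255))
    k,l=cv2.connectedComponents(m); i=l[int(ctr[1]*4+2),int(ctr[0]*4+2)]
    cs,_=cv2.findContours((l==i).astype(np.uint8),cv2.RETR_EXTERNAL,cv2.CHAIN_APPROX_NONE)
    p=max(cs,key=len)[:,0]; uv=(p+.5)/4-.5
    X=plane(c,uv,z)[:,:2]; (cx,cy),(w,h),a=cv2.minAreaRect(X.astype(np.float32))
    if w<h: w,h,a=h,w,a+90
    a=(a+90)%180-90
    return np.round([cx,cy,w,h,a],1)
def tri(c1,u1,c2,u2):
    o1,d1=rays(c1,u1);o2,d2=rays(c2,u2);d1=d1[0];d2=d2[0]
    A=np.c_[d1,-d2];s=np.linalg.lstsq(A,o2-o1,rcond=None)[0]
    a=o1+s[0]*d1;b=o2+s[1]*d2;return (a+b)/2,np.linalg.norm(a-b)
E
python3 - <<'E'
from h import *
t=load('top0.npz');s=load('scene0.npz')
for nm,a,b,z in [('p0',(285,157),(271,246),28),('pA',(344,152),(248,293),16),('pB',(350,195),(210,278),16)]:
    print(nm,platefit(t,a,z),platefit(s,b,z))
T=lambda x,y:np.array([x,y])/4+[65,95]-.375
S=lambda x,y:np.array([x,y])/4+[240,85]-.375
for nm,a,b in [('tip',T(57,240),S(360,82)),('ptr hinge end',T(141,103),S(458,232)),
  ('lid FR',T(487,322),S(212,342)),('lid BL',T(165,107),S(452,238)),('lid BR',T(463,72),S(398,393)),('lid FL',T(184,353),S(283,197)),
  ('bar L',T(255,408),S(226,213)),('bar R',T(430,390),S(185,293))]:
    X,e=tri(t,a,s,b); print(nm,X.round(1),round(e,1))
P=cloud(t)
# bar depth cloud
Q=cloud(s)
for c,n in((t,'t'),(s,'s')):
    C=cloud(c); q=C[(C[...,0]>330)&(C[...,0]<700)&(C[...,1]>120)&(C[...,1]<420)&(C[...,2]>85)&(C[...,2]<350)]
    b=q[(abs(q[:,2]-107)<12)&(q[:,0]<492)]; print(n,len(q),'bar',len(b),b.min(0) if len(b) else 0,b.max(0) if len(b) else 0)
    h=q[q[:,2]>118]; print('above',len(h)); 
    if len(h): print(h[np.argsort(h[:,2])][::max(1,len(h)//25)].round(0))
E
```

```text
p0 [ 575.7 -147.4  111.6   54.2  -11. ] [ 577.3 -143.5  104.4   50.9  -11.3]
pA [ 592.1 -335.9  104.5   51.6   -6. ] [ 593.4 -335.4  100.9   47.3   -6.1]
pB [ 454.  -351.6  104.2   51.7  -10.1] [ 455.1 -351.3  100.8   47.4  -10.2]
tip [540.2 384.5 263.3] 4.3
ptr hinge end [667.2 396.9 114.8] 2.1
lid FR [509.8 147.4 103.4] 5.3
lid BL [664.5 378.8 119.4] 5.9
lid BR [691.3 165.6 114.1] 6.3
lid FL [487.3 363.9 106.2] 4.4
bar L [447.1 310.7 108.7] 3.7
bar R [460.5 186.4 110.2] 6.1
t 5609 bar 324 [441.65840518 182.04606093  95.50281197] [491.87788053 363.24629239 115.52649931]
above 278
[[561. 316. 118.]
 [653. 394. 125.]
 [513. 371. 135.]
 [517. 370. 145.]
 [628. 390. 153.]
 [521. 372. 160.]
 [608. 389. 166.]
 [614. 394. 175.]
 [534. 375. 182.]
 [538. 374. 189.]
 [588. 385. 194.]
 [546. 375. 201.]
 [553. 375. 207.]
 [557. 378. 212.]
 [569. 380. 222.]
 [578. 381. 227.]
 [569. 384. 231.]
 [561. 384. 236.]
 [562. 382. 239.]
 [605. 385. 242.]
 [558. 381. 246.]
 [622. 385. 249.]
 [555. 383. 252.]
 [638. 388. 256.]
 [548. 384. 261.]
 [542. 382. 266.]]
s 2424 bar 119 [444.32289121 181.87417166  99.97806766] [491.9501506  360.80491785 117.841298  ]
above 225
[[605. 323. 118.]
 [673. 226. 118.]
 [635. 270. 118.]
 [626. 271. 119.]
 [635. 239. 119.]
 [610. 230. 120.]
 [516. 366. 123.]
 [649. 394. 129.]
 [643. 391. 140.]
 [632. 392. 150.]
 [625. 387. 156.]
 [614. 388. 167.]
 [615. 390. 177.]
 [609. 393. 182.]
 [591. 391. 191.]
 [595. 387. 201.]
 [549. 374. 207.]
 [583. 389. 215.]
 [580. 384. 223.]
 [569. 387. 230.]
 [557. 383. 238.]
 [602. 381. 244.]
 [553. 379. 249.]
 [613. 380. 254.]
 [638. 386. 260.]]
```

```bash
cat >> h.py <<'E'
def plan(st,pos,yaw_deg=None):
    R=Ro.from_euler('xyz',st['tcp_rot']).as_matrix()
    d=np.array(pos)-st['eef_pos']; print('eef',st['eef_pos'].round(1),'rpy',np.degrees(st['tcp_rot']).round(2),'F',st['ft_force'].round(1),'op',round(st['opening'],3),'t',round(st['t'],2))
    print('tool shift mm',(R.T@d).round(1), 'yaw turn ay',None if yaw_deg is None else round(-(yaw_deg-np.degrees(st['tcp_rot'][2])),2))
E
python3 - <<'E'
from h import *
t=load('top0.npz');s=load('scene0.npz')
for c,ctr,z in((t,(285,157),28),(s,(271,246),28)):
    big=cv2.resize(c['pixels'],None,fx=4,fy=4,interpolation=cv2.INTER_CUBIC); hsv=cv2.cvtColor(big,cv2.COLOR_BGR2HSV)
    x,y=int(ctr[0]*4),int(ctr[1]*4); print(hsv[y,x-60:x+64:6].tolist())
    for smin in(55,65,75):
        m=cv2.inRange(hsv,(12,smin,150),(30,150,255)); k,l=cv2.connectedComponents(m);i=l[y,x]
        cs,_=cv2.findContours((l==i).astype(np.uint8),0,1);p=max(cs,key=len)[:,0]
        X=plane(c,(p+.5)/4-.5,z)[:,:2];print(smin,cv2.minAreaRect(X.astype(np.float32)))
# pointer line
def line(c,box,name):
    x0,y0,x1,y1=box; im=c['pixels']; hsv=cv2.cvtColor(im,cv2.COLOR_BGR2HSV); m=cv2.inRange(hsv,(15,100,110),(32,255,255))
    mm=np.zeros_like(m);mm[y0:y1,x0:x1]=m[y0:y1,x0:x1]; k,l,st,_=cv2.connectedComponentsWithStats(mm); i=1+st[1:,4].argmax()
    p=np.argwhere(l==i)[:,::-1].astype(np.float32); print(name,st[i]); v=cv2.fitLine(p,cv2.DIST_HUBER,0,.01,.01).ravel()
    pr=(p-v[2:])@v[:2]; return v[2:]+np.outer([pr.min(),pr.max()],v[:2])
a=line(t,(75,117,103,158),'t'); b=line(s,(325,103,357,147),'s'); print(a,b)
def nrm(c,l):
    o,D=rays(c,l); n=np.cross(D[0],D[1]); return o,n/np.linalg.norm(n)
o1,n1=nrm(t,a);o2,n2=nrm(s,b); d=np.cross(n1,n2);d/=np.linalg.norm(d)
print('dir',d,'elev',np.arcsin(abs(d[2])),'yaw',np.degrees(np.arctan(d[1]/d[0])))
E
```

```text
[[15, 59, 142], [17, 54, 155], [19, 39, 216], [18, 33, 236], [19, 33, 230], [18, 58, 242], [21, 75, 255], [21, 77, 255], [21, 77, 255], [22, 74, 255], [22, 76, 255], [21, 79, 255], [21, 76, 255], [21, 79, 255], [19, 83, 255], [17, 84, 239], [18, 47, 196], [18, 34, 234], [19, 36, 231], [16, 47, 179], [16, 73, 126]]
55 ((573.9488525390625, -146.93768310546875), (51.56049346923828, 105.8104019165039), 78.78578186035156)
65 ((573.6506958007812, -146.78350830078125), (49.262020111083984, 103.33222198486328), 78.78545379638672)
75 ((572.9600219726562, -146.74032592773438), (47.00113296508789, 100.66585540771484), 78.67993927001953)
[[19, 39, 157], [20, 43, 120], [15, 77, 120], [15, 120, 142], [17, 117, 190], [18, 104, 238], [16, 105, 238], [18, 100, 236], [19, 95, 235], [18, 97, 235], [18, 98, 235], [19, 95, 235], [19, 94, 235], [19, 97, 235], [18, 99, 235], [18, 100, 236], [19, 96, 237], [18, 76, 229], [20, 43, 210], [20, 34, 188], [21, 42, 145]]
55 ((577.7640991210938, -147.30154418945312), (54.51870346069336, 105.95677185058594), 77.79996490478516)
65 ((577.8662719726562, -146.6232147216797), (51.798240661621094, 104.58802795410156), 77.63040924072266)
75 ((577.954833984375, -146.82691955566406), (49.558101654052734, 103.18418884277344), 78.06246185302734)
t [ 87 119  16  25 153]
s [335 116  22  31 128]
[[ 87.893524 142.36354 ]
 [101.249756 119.14366 ]] [[336.01007  116.348404]
 [354.80392  145.48138 ]]
dir [ 0.58731025  0.13961939 -0.79722839] elev 0.9226899855146515 yaw 13.372518935128184
```

```bash
python3 -m inch '[0,0,0,0,-3.3,0,-1, 0.0255,0,-0.0312,0,0,0,-1, 0.0255,0,-0.0312,0,0,0,-1, 0.0255,0,-0.0312,0,0,0,-1, 0.0255,0,-0.0312,0,0,0,-1, 0.0255,0,-0.0312,0,0,0,-1, 0.0255,0,-0.0312,0,0,0,-1, 0.0255,0,-0.0312,0,0,0,-1, 0.0255,0,-0.0312,0,0,0,-1]'
```

```text
t: 1.05
eef_pos: [302.3, 325.1, 214.7]
tcp_rot: [-1.571, -0.0, -0.176]
ft_force: [1.2, 0.1, -0.0]
opening: 1.002
```

```bash
python3 -m inch '[0.0263,0,-0.0352,0,0,0,-1, 0.0263,0,-0.0352,0,0,0,-1, 0.0263,0,-0.0352,0,0,0,-1, 0.0263,0,-0.0352,0,0,0,-1, 0.0263,0,-0.0352,0,0,0,-1, 0.0263,0,-0.0352,0,0,0,-1, 0.0263,0,-0.0352,0,0,0,-1]'
python3 - <<'E'
from h import *
from cell import env
plan(env.state(),(430,-351.5,214),-10.1)
E
```

```text
t: 1.75
eef_pos: [440.4, 49.8, 214.7]
tcp_rot: [-1.571, -0.0, -0.176]
ft_force: [0.9, 0.9, 0.7]
opening: 1.0
eef [440.4  49.8 214.7] rpy [-8.999e+01 -1.000e-02 -1.011e+01] F [0.9 0.9 0.7] op 1.0 t 1.75
tool shift mm [  60.2    0.6 -396.9] yaw turn ay -0.01
```

```bash
python3 -m inch '[0.006,0,-0.0397,0,0,0,-1, 0.006,0,-0.0397,0,0,0,-1, 0.006,0,-0.0397,0,0,0,-1, 0.006,0,-0.0397,0,0,0,-1, 0.006,0,-0.0397,0,0,0,-1, 0.006,0,-0.0397,0,0,0,-1, 0.006,0,-0.0397,0,0,0,-1, 0.006,0,-0.0397,0,0,0,-1, 0.006,0,-0.0397,0,0,0,-1, 0.006,0,-0.0397,0,0,0,-1]'; python3 -m inch '[0,0,0,0,0,0,-1,0,0,0,0,0,0,-1]'
python3 - <<'E'
from h import *
from cell import env
plan(env.state(),(454.5,-351.5,3),-10.1)
c=env.read_camera('wrist'); np.savez('wrist1.npz',**c); cv2.imwrite('pics/wrist1.png',c['pixels'])
P=proj(c,[(454.5,-351.5,16)]);print(P)
E
```

```text
t: 2.75
eef_pos: [429.0, -351.4, 214.5]
tcp_rot: [-1.57, 0.0, -0.176]
ft_force: [0.6, -0.1, 0.5]
opening: 0.999
t: 2.95
eef_pos: [428.9, -350.1, 214.0]
tcp_rot: [-1.57, 0.001, -0.178]
ft_force: [0.8, -0.1, 0.2]
opening: 1.0
eef [ 428.9 -350.1  214. ] rpy [-8.995e+01  5.000e-02 -1.018e+01] F [ 0.8 -0.1  0.2] op 1.0 t 2.95
tool shift mm [ 25.6 211.    2.9] yaw turn ay -0.08
[[254.55324939 190.23127332]]
```

View pics/wrist1.png

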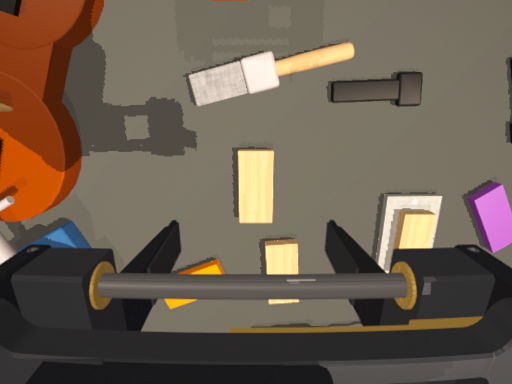

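The wrist view shows the near plate B spanning (238–274, 148–223). Plate A is below it at (282,270), and the board is at (412,235).

Run:
```python
from h import *
c=load('wrist1.npz')
big=cv2.resize(c['pixels'],None,fx=4,fy=4,interpolation=cv2.INTER_CUBIC); hsv=cv2.cvtColor(big,cv2.COLOR_BGR2HSV)
for smin in(60,75,90):
    m=cv2.inRange(hsv,(12,smin,150),(30,150,255)); k,l=cv2.connectedComponents(m);i=l[186*4,256*4]
    cs,_=cv2.findContours((l==i).astype(np.uint8),0,1);p=max(cs,key=len)[:,0]
    X=plane(c,(p+.5)/4-.5,16)[:,:2];print(smin,cv2.minAreaRect(X.astype(np.float32)))
```

```text
60 ((451.21954345703125, -349.609375), (47.663299560546875, 102.61528778076172), 79.83511352539062)
75 ((451.21820068359375, -349.6169738769531), (47.64785385131836, 102.61528778076172), 79.83511352539062)
90 ((525.00048828125, -358.55609130859375), (977.4077758789062, 626.8380126953125), 79.68632507324219)
```

```bash
python3 -m inch '[0.0114,0.02,0.002,0,0,0,-1, 0.0114,0.02,0.0019,0,0,0,-1, 0,0.035,0,0,0,0,-1, 0,0.035,0,0,0,0,-1, 0,0.035,0,0,0,0,-1, 0,0.030,0,0,0,0,-1, 0,0.01,0,0,0,0,-1, 0,0,0,0,0,0,-1]'
python3 - <<'E'
from h import *
from cell import env
plan(env.state(),(452,-350.3,3),-10.1)
c=env.read_camera('wrist'); cv2.imwrite('pics/wrist2.png',c['pixels'])
E
```

```text
t: 3.8
eef_pos: [452.5, -348.7, 29.0]
tcp_rot: [-1.569, 0.002, -0.175]
ft_force: [0.8, 0.1, -0.1]
opening: 0.998
eef [ 452.5 -348.7   29. ] rpy [-89.92   0.1  -10.04] F [ 0.8  0.1 -0.1] op 0.998 t 3.8
tool shift mm [-0.1 26.  -1.6] yaw turn ay 0.06
```

View pics/wrist2.png

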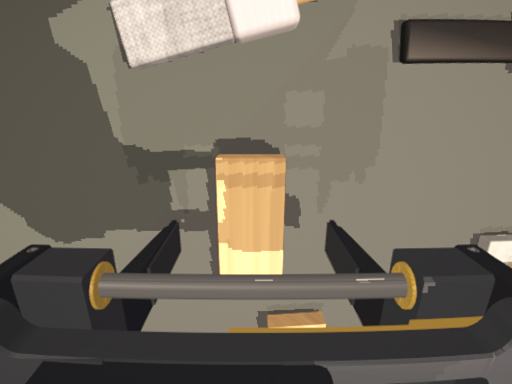

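The plate sits centred between the fingers, spanning columns 217–285 against fingertips at 180 and 330. I'll descend and grip.

```bash
python3 -m inch '[0,0.015,-0.0008,0,0,0,-1, 0,0.0105,-0.0008,0,0,0,-1, 0,0,0,0,0,0,-1, 0,0,0,0,0,0,1, 0,0,0,0,0,0,1, 0,0,0,0,0,0,1, 0,0,0,0,0,0,1, 0,0,0,0,0,0,1,0,0,0,0,0,0,1,0,0,0,0,0,0,1]'; python3 -m inch '[0,0,0,0,0,0,1,0,0,0,0,0,0,1]'
```

```text
t: 4.85
eef_pos: [452.3, -351.4, 4.1]
tcp_rot: [-1.571, -0.0, -0.176]
ft_force: [-0.0, 0.2, -0.1]
opening: 0.482
t: 5.05
eef_pos: [452.3, -351.4, 4.1]
tcp_rot: [-1.571, -0.0, -0.176]
ft_force: [-0.5, 0.6, 2.0]
opening: 0.482
```

```bash
python3 -m inch '[0,-0.01,0,0,0,0,1, 0,-0.02,0,0,0,0,1, 0,-0.035,0,0,0,0,1, 0,-0.035,0,0,0,0,1, 0,-0.035,0,0,0,0,1, 0,-0.035,0,0,0,0,1,0,-0.03,0,0,0,0,1,0,-0.010,0,0,0,0,1]'
python3 - <<'E'
from h import *
from cell import env
plan(env.state(),(673,-166,214),-11.4)
E
```

```text
t: 5.85
eef_pos: [452.8, -351.9, 217.7]
tcp_rot: [-1.573, -0.004, -0.176]
ft_force: [0.9, 0.2, -1.2]
opening: 0.484
eef [ 452.8 -351.9  217.7] rpy [-90.15  -0.23 -10.09] F [ 0.9  0.2 -1.2] op 0.484 t 5.85
tool shift mm [184.2   3.8 221.6] yaw turn ay 1.31
```

```bash
python3 -m inch '[0.0104,0,0.0125,0,1.3,0,1, 0.0212,0,0.0246,0,0,0,1, 0.0315,0,0.0369,0,0,0,1, 0.0315,0,0.0369,0,0,0,1, 0.0315,0,0.0369,0,0,0,1, 0.0315,0,0.0369,0,0,0,1, 0.0212,0,0.0246,0,0,0,1, 0.009,0,0.009,0,0,0,1,0,0,0,0,0,0,1,0,0,0,0,0,0,1]'
python3 - <<'E'
from h import *
from cell import env
c=env.read_camera('wrist'); np.savez('wrist3.npz',**c); cv2.imwrite('pics/wrist3.png',c['pixels'])
plan(env.state(),(573,-147,214),-11.4)
print(proj(c,[(575,-147,28)]))
E
```

```text
t: 6.85
eef_pos: [678.3, -175.0, 213.5]
tcp_rot: [-1.571, 0.001, -0.199]
ft_force: [0.3, 0.2, 0.2]
opening: 0.481
eef [ 678.2 -175.3  213.9] rpy [-9.000e+01  5.000e-02 -1.146e+01] F [-0.7  0.2 -1.2] op 0.486 t 6.9
tool shift mm [-108.7   -0.     6.9] yaw turn ay -0.06
[[258.35506343  84.91129143]]
```

View pics/wrist3.png

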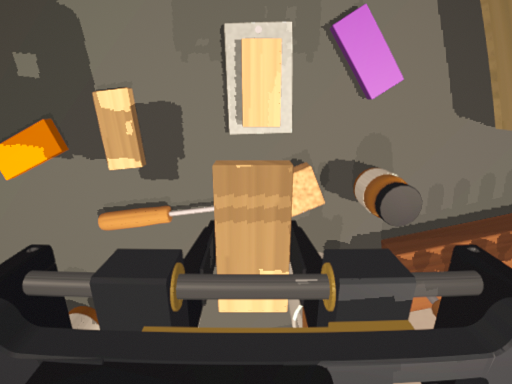

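The plate on the board spans (241–281, 38–128). The held plate is at (215–291, 160–312) and plate A is at (119,128).

```bash
cat >> h.py <<'E'
def wfit(c,ctr,z,smin=70,vmin=110):
    big=cv2.resize(c['pixels'],None,fx=4,fy=4,interpolation=cv2.INTER_CUBIC); hsv=cv2.cvtColor(big,cv2.COLOR_BGR2HSV)
    m=cv2.inRange(hsv,(8,smin,vmin),(30,200,255)); m=cv2.morphologyEx(m,cv2.MORPH_OPEN,np.ones((7,7)));k,l=cv2.connectedComponents(m);i=l[int(ctr[1]*4),int(ctr[0]*4)]
    cs,_=cv2.findContours((l==i).astype(np.uint8),0,1);p=max(cs,key=len)[:,0]
    X=plane(c,(p+.5)/4-.5,z)[:,:2];(cx,cy),(w,h),a=cv2.minAreaRect(X.astype(np.float32))
    if w<h: w,h,a=h,w,a+90
    return np.round([cx,cy,w,h,(a+90)%180-90],2)
E
python3 - <<'E'
from h import *
c=load('wrist3.npz')
hsv=cv2.cvtColor(c['pixels'],cv2.COLOR_BGR2HSV); print(hsv[83,222:298:3].tolist()); print(hsv[30:136:3,262].tolist())
for s in (60,75,90): print(wfit(c,(262,83),28,s), wfit(c,(119,120),16,s))
E
```

```text
[[19, 45, 120], [18, 44, 70], [18, 35, 225], [20, 33, 224], [19, 34, 226], [18, 41, 143], [20, 36, 142], [19, 116, 255], [18, 118, 255], [18, 117, 255], [21, 102, 255], [21, 109, 255], [19, 111, 255], [22, 103, 255], [21, 105, 255], [21, 107, 255], [21, 108, 255], [20, 111, 255], [24, 94, 255], [24, 96, 255], [19, 33, 232], [18, 34, 234], [18, 33, 234], [18, 36, 220], [20, 45, 119], [20, 47, 120]]
[[18, 34, 223], [18, 34, 222], [19, 34, 220], [20, 110, 255], [20, 108, 255], [20, 109, 255], [20, 108, 255], [20, 110, 255], [21, 105, 255], [21, 104, 255], [21, 104, 255], [21, 103, 255], [21, 103, 255], [21, 104, 255], [21, 103, 255], [21, 102, 255], [21, 105, 255], [21, 106, 255], [21, 106, 255], [21, 105, 255], [21, 105, 255], [21, 105, 255], [21, 106, 255], [21, 106, 255], [21, 106, 255], [21, 106, 255], [21, 106, 255], [21, 106, 255], [21, 105, 255], [21, 108, 255], [21, 107, 255], [21, 107, 255], [17, 100, 255], [18, 32, 244], [19, 33, 236], [20, 48, 118]]
[ 573.86 -143.78   99.91   47.24  -11.13] [ 590.85 -330.41  102.62   53.73   -6.58]
[ 573.85 -143.79   99.35   46.63  -11.12] [ 590.66 -330.48  102.13   53.31   -6.39]
[ 573.78 -144.01   98.69   45.82  -11.39] [ 590.59 -330.68  101.63   52.96   -6.43]
```

Run:
```python
from h import *
c=load('wrist3.npz')
tcp=np.array([678.2,-175.3,213.9]); a=np.radians(-11.46); x=np.array([np.cos(a),np.sin(a),0]); y=np.array([-np.sin(a),np.cos(a),0])
for z in(-4.1,11.9):
  for sx in(-50,50):
    for sy in(-23,23): print(z,sx,sy,proj(c,tcp+sx*x+sy*y+[0,0,z]).round(1))
print(proj(c,tcp),proj(c,tcp+[0,0,60]))
cv2.imwrite('pics/w3z.png',cv2.resize(c['pixels'][145:325,190:320],None,fx=4,fy=4,interpolation=cv2.INTER_CUBIC)[:,:][:600])
```

```text
-4.1 -50 -23 [[213.9 161. ]]
-4.1 -50 23 [[289.3 161.1]]
-4.1 50 -23 [[219.4 299.4]]
-4.1 50 23 [[283.7 299.5]]
11.9 -50 -23 [[210.2 166.3]]
11.9 -50 23 [[292.9 166.4]]
11.9 50 -23 [[216.8 314.8]]
11.9 50 23 [[286.1 314.9]]
[[251.56906544 238.78068755]] [[251.09449239 297.78651546]]
```

View pics/w3z.png

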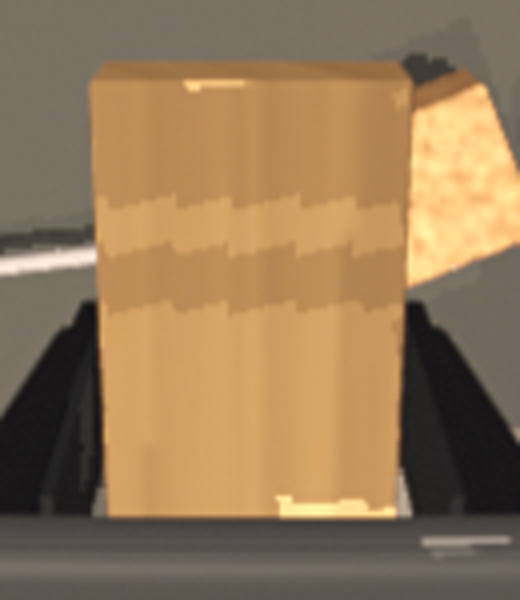

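```bash
python3 -m inch '[-0.015,0,0.0015,0,0,0,1, -0.03,0,0.0025,0,0,0,1, -0.03,0.01,0.0025,0,0,0,1, -0.022,0.03,0.0014,0,0,0,1, -0.0099,0.035,0.001,0,-0.15,0,1, 0,0.035,0,0,0,0,1, 0,0.03,0,0,0,0,1, 0,0.016,0,0,0,0,1, 0,0,0,0,0,0,1, 0,0,0,0,0,0,1]'
python3 - <<'E'
from h import *
from cell import env
c=env.read_camera('wrist'); np.savez('wrist4.npz',**c); cv2.imwrite('pics/wrist4.png',c['pixels']); cv2.imwrite('pics/w4z.png',cv2.resize(c['pixels'][130:280,170:340],None,fx=4,fy=4,interpolation=cv2.INTER_CUBIC))
st=env.state();plan(st,(575.2,-145.4,57),-11.3)
tcp=st['eef_pos']; a=st['tcp_rot'][2]; x=np.array([np.cos(a),np.sin(a),0]); y=np.array([-np.sin(a),np.cos(a),0])
for sy in(-23,23): print('held top',proj(c,tcp-50*x+sy*y+[0,0,11.9]).round(1),'held bot',proj(c,tcp-50*x+sy*y+[0,0,-4.1]).round(1),'p0top', proj(c,(tcp-50*x+sy*y)*[1,1,0]+[0,0,28]).round(1),'p0bot', proj(c,(tcp-50*x+sy*y)*[1,1,0]+[0,0,12]).round(1))
E
```

```text
t: 7.9
eef_pos: [575.9, -145.3, 58.9]
tcp_rot: [-1.571, -0.0, -0.198]
ft_force: [-0.2, 0.5, -0.3]
opening: 0.483
eef [ 576.3 -145.2   59.3] rpy [-9.001e+01 -8.000e-02 -1.130e+01] F [0.2 0.3 0.5] op 0.48 t 7.95
tool shift mm [-1.1  2.3 -0.4] yaw turn ay 0.0
held top [[211.  167.2]] held bot [[214.6 161.8]] p0top [[219.6 154.5]] p0bot [[221.9 151.1]]
held top [[293.7 167.2]] held bot [[290.1 161.8]] p0top [[285.2 154.5]] p0bot [[282.9 151.1]]
```

View pics/w4z.png

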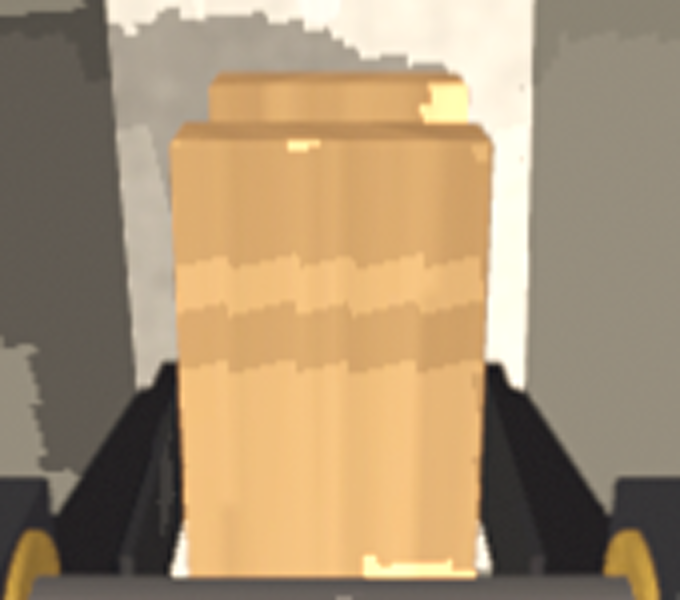

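Relative to the held plate, the lower plate is about +1.3 mm in tool z and −1.8 mm in tool x. I'll correct for that and lower.

```bash
python3 -m inch '[-0.0018,0,0.0013,0,0,0,1, 0,0.01,0,0,0,0,1, 0,0.006,0,0,0,0,1, 0,0,0,0,0,0,1, 0,0,0,0,0,0,1]'
python3 - <<'E'
from h import *
from cell import env
c=env.read_camera('wrist'); np.savez('wrist5.npz',**c); cv2.imwrite('pics/w5z.png',cv2.resize(c['pixels'][130:280,170:340],None,fx=4,fy=4,interpolation=cv2.INTER_CUBIC))
st=env.state();plan(st,(575.2,-145.4,32.3),-11.3)
tcp=st['eef_pos']; a=st['tcp_rot'][2]; x=np.array([np.cos(a),np.sin(a),0]); y=np.array([-np.sin(a),np.cos(a),0])
for sy in(-23,23): print('held top',proj(c,tcp-50*x+sy*y+[0,0,11.9]).round(1),'held bot',proj(c,tcp-50*x+sy*y+[0,0,-4.1]).round(1),'p0top', proj(c,(tcp-50*x+sy*y)*[1,1,0]+[0,0,28]).round(1),'p0bot', proj(c,(tcp-50*x+sy*y)*[1,1,0]+[0,0,12]).round(1))
E
```

```text
t: 8.45
eef_pos: [574.6, -142.7, 41.8]
tcp_rot: [-1.571, 0.001, -0.196]
ft_force: [1.0, 0.2, 1.1]
opening: 0.478
eef [ 574.8 -142.7   42. ] rpy [-8.999e+01  1.000e-02 -1.124e+01] F [ 0.8 -0.2 -1.1] op 0.48 t 8.5
tool shift mm [ 1.   9.7 -2.5] yaw turn ay 0.06
held top [[210.8 166.6]] held bot [[214.5 161.3]] p0top [[216.4 158.4]] p0bot [[219.2 154.4]]
held top [[293.4 166.6]] held bot [[289.8 161.3]] p0top [[287.9 158.5]] p0bot [[285.2 154.5]]
```

View pics/w5z.png

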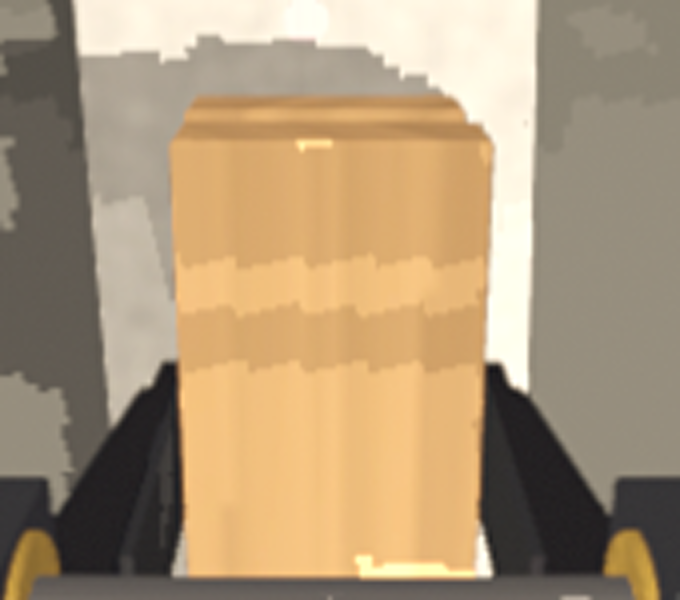

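```bash
python3 -m inch '[0,0.004,-0.0007,0,0,0,1, 0,0.003,0,0,0,0,1, 0,0.001,0,0,0,0,1, 0,0,0,0,0,0,1, 0,0,0,0,0,0,1]'
python3 - <<'E'
from h import *
from cell import env
c=env.read_camera('wrist'); np.savez('wrist6.npz',**c); cv2.imwrite('pics/w6z.png',cv2.resize(c['pixels'][130:280,170:340],None,fx=4,fy=4,interpolation=cv2.INTER_CUBIC))
st=env.state();plan(st,(575.2,-145.4,32.3),-11.3)
E
```

```text
t: 9.0
eef_pos: [574.6, -143.5, 34.1]
tcp_rot: [-1.571, -0.0, -0.196]
ft_force: [0.1, 0.7, -1.2]
opening: 0.485
eef [ 574.6 -143.5   34.2] rpy [-89.99  -0.   -11.24] F [ 0.2  0.4 -0.5] op 0.476 t 9.05
tool shift mm [ 1.   1.9 -1.8] yaw turn ay 0.06
```

View pics/w6z.png

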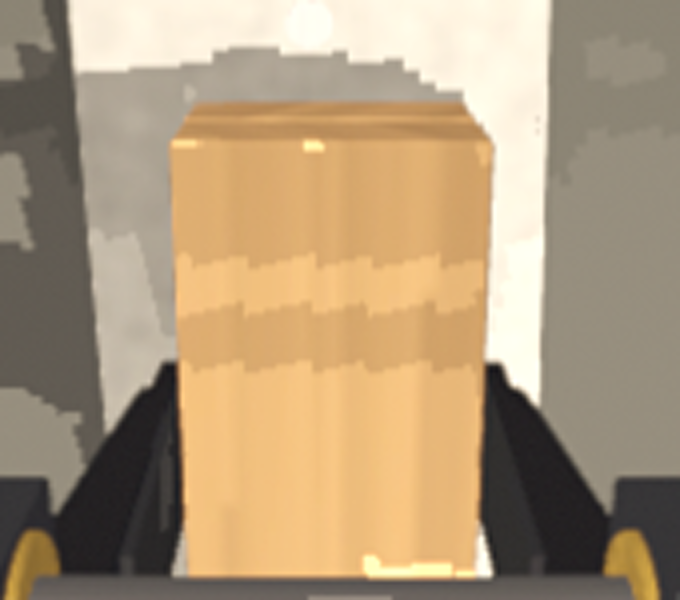

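The ends now line up: both centre at about column 331. I'll lower the last bit and watch the force.

```bash
python3 -m inch '[0,0.001,0,0,0,0,1, 0,0.0005,0,0,0,0,1,0,0,0,0,0,0,1,0,0,0,0,0,0,1]'
```

```text
t: 9.45
eef_pos: [574.6, -143.4, 32.6]
tcp_rot: [-1.571, 0.0, -0.196]
ft_force: [0.4, -0.0, -0.6]
opening: 0.48
```

```bash
python3 -m inch '[0,0.0005,0,0,0,0,1, 0,0.0003,0,0,0,0,1,0,0,0,0,0,0,1,0,0,0,0,0,0,1]'
```

```text
t: 9.85
eef_pos: [574.6, -143.4, 32.1]
tcp_rot: [-1.571, -0.0, -0.196]
ft_force: [-1.4, 0.6, 5.4]
opening: 0.48
```

Contact shows as +5 N. I'll release and lift.

```bash
python3 -m inch '[0,0,0,0,0,0,0.0, 0,0,0,0,0,0,-0.2, 0,0,0,0,0,0,-0.6, 0,0,0,0,0,0,-1,0,0,0,0,0,0,-1,0,0,0,0,0,0,-1]'; python3 -m inch '[0,-0.01,0,0,0,0,-1,0,-0.03,0,0,0,0,-1,0,-0.035,0,0,0,0,-1,0,-0.035,0,0,0,0,-1,0,-0.035,0,0,0,0,-1,0,-0.03,0,0,0,0,-1,0,-0.01,0,0,0,0,-1,0,0,0,0,0,0,-1]'
python3 - <<'E'
from h import *
from cell import env
c=env.read_camera('wrist'); np.savez('wrist7.npz',**c); cv2.imwrite('pics/wrist7.png',c['pixels'])
st=env.state();plan(st,(570,-331,214),-6.2)
E
```

```text
t: 10.45
eef_pos: [574.6, -143.5, 31.7]
tcp_rot: [-1.571, 0.0, -0.196]
ft_force: [0.6, -0.9, -0.6]
opening: 0.863
t: 11.25
eef_pos: [574.9, -143.5, 218.3]
tcp_rot: [-1.571, -0.003, -0.196]
ft_force: [-0.1, -0.7, -0.4]
opening: 1.0
eef [ 574.3 -143.4  216.8] rpy [-9.000e+01 -2.000e-02 -1.125e+01] F [ 1.5 -0.4 -0.6] op 0.998 t 11.3
tool shift mm [  32.3    2.8 -184.8] yaw turn ay -5.05
```

View pics/wrist7.png

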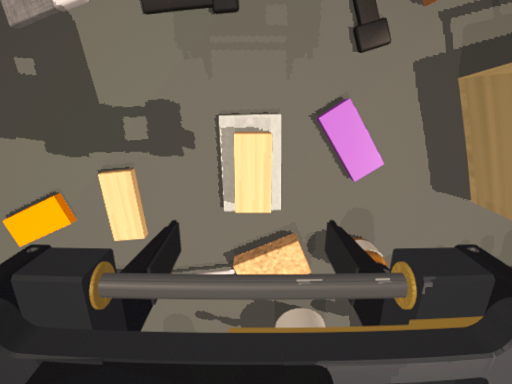

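The two-plate pile at (253,172) reads as one column. Next is plate A, at (122,205).

```bash
python3 -m inch '[0.003,0,-0.0185,0,0,0,-1, 0.006,0,-0.037,0,0,0,-1, 0.006,0,-0.037,0,0,0,-1, 0.006,0,-0.037,0,0,0,-1, 0.006,0,-0.037,0,0,0,-1, 0.003,0,-0.0185,0,0,0,-1, 0,0,0,0,-5.05,0,-1, 0,0,0,0,0,0,-1,0,0,0,0,0,0,-1]'
python3 - <<'E'
from h import *
from cell import env
c=env.read_camera('wrist'); np.savez('wrist8.npz',**c); cv2.imwrite('pics/wrist8.png',c['pixels'])
u=proj(c,(592,-332,16))[0];print(u)
r=wfit(c,u,16);print(r)
st=env.state();plan(st,(r[0],r[1],30),r[4])
E
```

```text
t: 12.2
eef_pos: [567.7, -330.5, 215.9]
tcp_rot: [-1.57, 0.001, -0.11]
ft_force: [0.2, 0.4, -0.1]
opening: 0.998
[253.08222219 189.08097093]
[ 589.37 -333.73  103.38   48.15   -6.07]
eef [ 567.8 -330.3  216.3] rpy [-8.997e+01  4.000e-02 -6.280e+00] F [ 0.2 -0.1  0.4] op 1.0 t 12.25
tool shift mm [ 21.9 186.3  -1.2] yaw turn ay -0.21
```

View pics/wrist8.png

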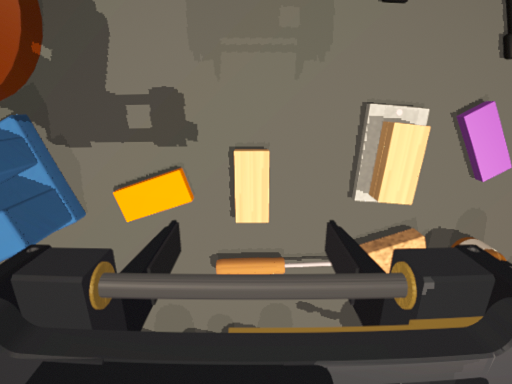

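```bash
python3 -m inch '[0.0115,0.02,-0.0006,0,-0.2,0,-1, 0.0115,0.02,-0.0006,0,0,0,-1, 0,0.035,0,0,0,0,-1, 0,0.035,0,0,0,0,-1, 0,0.035,0,0,0,0,-1, 0,0.030,0,0,0,0,-1, 0,0.01,0,0,0,0,-1, 0,0,0,0,0,0,-1,0,0,0,0,0,0,-1]'
python3 - <<'E'
from h import *
from cell import env
plan(env.state(),(590.4,-333.7,4),-6.1)
c=env.read_camera('wrist'); cv2.imwrite('pics/wrist9.png',c['pixels'])
E
```

```text
t: 13.15
eef_pos: [591.4, -334.5, 33.2]
tcp_rot: [-1.572, -0.002, -0.105]
ft_force: [-0.3, -0.7, 0.8]
opening: 0.998
eef [ 591.4 -334.5   33.2] rpy [-9.004e+01 -9.000e-02 -6.000e+00] F [-0.3 -0.7  0.8] op 0.998 t 13.15
tool shift mm [-1.1 29.2  0.8] yaw turn ay 0.1
```

View pics/wrist9.png

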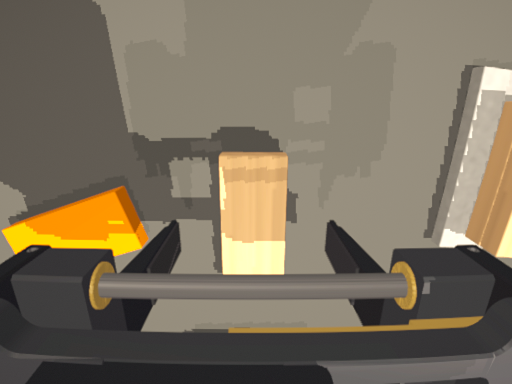

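Plate A is centred at columns 220–287. The orange decoy's corner at (148,240) clears the left finger by about 9 mm, so I'll narrow the jaws a little before going down.

```bash
python3 -m inch '[0,0,0,0,0,0,-0.6, 0,0,0,0,0,0,-0.6, -0.0005,0.015,0,0,0,0,-0.6, -0.0005,0.011,0,0,0,0,-0.6, 0,0.003,0,0,0,0,-0.6,0,0,0,0,0,0,-0.6]'; python3 -m inch '[0,0,0,0,0,0,1, 0,0,0,0,0,0,1, 0,0,0,0,0,0,1, 0,0,0,0,0,0,1,0,0,0,0,0,0,1,0,0,0,0,0,0,1]'
```

```text
t: 13.8
eef_pos: [589.2, -334.0, 1.6]
tcp_rot: [-1.57, 0.002, -0.105]
ft_force: [-0.1, 0.5, -0.5]
opening: 0.797
t: 14.4
eef_pos: [589.8, -334.3, 3.0]
tcp_rot: [-1.571, -0.0, -0.105]
ft_force: [0.1, -0.1, 1.8]
opening: 0.48
```

```bash
python3 -m inch '[0,-0.01,0,0,0,0,1, 0,-0.02,0,0,0,0,1, 0,-0.035,0,0,0,0,1, 0,-0.035,0,0,0,0,1, 0,-0.03,0,0,0,0,1, 0,-0.01,0,0,0,0,1, 0,0,0,0,5.15,0,1,0,0,0,0,0,0,1,0,0,0,0,0,0,1]'
python3 - <<'E'
from h import *
from cell import env
plan(env.state(),(574.6,-143.4,75),-11.24)
E
```

```text
t: 15.3
eef_pos: [589.3, -334.1, 142.0]
tcp_rot: [-1.57, 0.001, -0.192]
ft_force: [-0.9, 0.0, -0.8]
opening: 0.482
eef [ 589.3 -334.1  142. ] rpy [-8.996e+01  7.000e-02 -1.102e+01] F [-0.9  0.  -0.8] op 0.482 t 15.3
tool shift mm [-50.8  67.2 184.3] yaw turn ay 0.22
```

```bash
python3 -m inch '[-0.005,0,0.0184,0,0.2,0,1, -0.0102,0,0.0369,0,0,0,1, -0.0102,0,0.0369,0,0,0,1, -0.0102,0,0.0369,0,0,0,1, -0.0102,0.01,0.0369,0,0,0,1, -0.005,0.02,0.0183,0,0,0,1, 0,0.025,0,0,0,0,1, 0,0.012,0,0,0,0,1, 0,0,0,0,0,0,1, 0,0,0,0,0,0,1]'
cat > chk.py <<'E'
import sys
from h import *
from cell import env
n,hb,pt=sys.argv[1],float(sys.argv[2]),float(sys.argv[3])
c=env.read_camera('wrist'); np.savez(n+'.npz',**c); cv2.imwrite('pics/'+n+'.png',cv2.resize(c['pixels'][130:280,170:340],None,fx=4,fy=4,interpolation=cv2.INTER_CUBIC))
st=env.state();plan(st,(574.6,-143.4,pt+hb),-11.24)
tcp=st['eef_pos']; a=st['tcp_rot'][2]; x=np.array([np.cos(a),np.sin(a),0]); y=np.array([-np.sin(a),np.cos(a),0])
f=lambda p:((p-[170,130]+.375)*4).round(0).tolist()
for sy in(-23,23): print('held top',f(proj(c,tcp-50*x+sy*y+[0,0,16-hb])),'held bot',f(proj(c,tcp-50*x+sy*y+[0,0,-hb])),'ptop',f(proj(c,(tcp-50*x+sy*y)*[1,1,0]+[0,0,pt])),'pbot', f(proj(c,(tcp-50*x+sy*y)*[1,1,0]+[0,0,pt-16])))
E
python3 chk.py w10 3.0 44
```

```text
t: 16.3
eef_pos: [576.2, -143.8, 76.1]
tcp_rot: [-1.571, 0.0, -0.198]
ft_force: [-0.2, 0.6, -0.2]
opening: 0.483
eef [ 576.4 -144.    76.5] rpy [-9.000e+01 -5.000e-02 -1.136e+01] F [ 0.8  0.3 -1.1] op 0.482 t 16.35
tool shift mm [-1.9 29.5  0.3] yaw turn ay -0.12
held top [[162.0, 150.0]] held bot [[177.0, 129.0]] ptop [[199.0, 98.0]] pbot [[208.0, 84.0]]
held top [[495.0, 151.0]] held bot [[481.0, 129.0]] ptop [[460.0, 98.0]] pbot [[451.0, 84.0]]
```

View pics/w10.png

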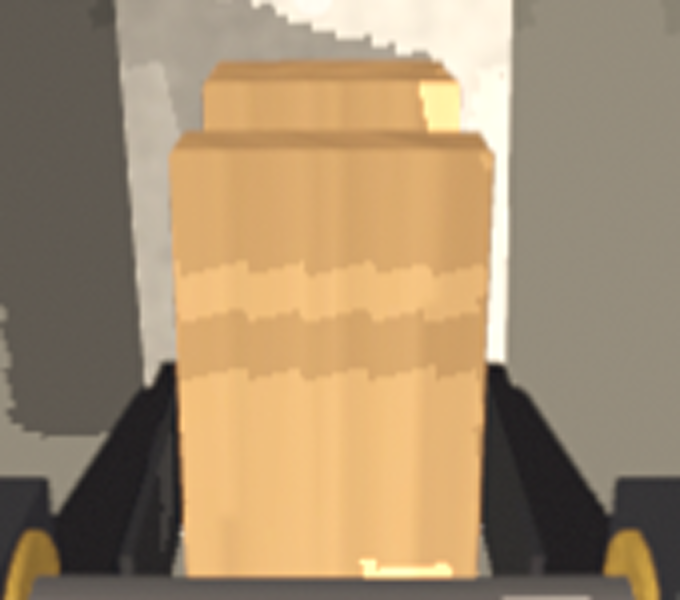

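Laterally they match: mid column 332 for both. The pile's end is about 3 mm toward −x, so I'll shift and lower.

```bash
python3 -m inch '[-0.0031,0,0,0,0,0,1, 0,0.01,0,0,0,0,1, 0,0.008,0,0,0,0,1, 0,0,0,0,0,0,1, 0,0,0,0,0,0,1, 0,0,0,0,0,0,1]';python3 chk.py w11 3.0 44
```

```text
t: 16.95
eef_pos: [573.1, -143.0, 57.9]
tcp_rot: [-1.571, -0.0, -0.198]
ft_force: [-0.7, -1.2, -0.9]
opening: 0.48
eef [ 573.2 -143.    58. ] rpy [-9.000e+01 -2.000e-02 -1.135e+01] F [ 1.1 -0.2 -0.8] op 0.479 t 17.0
tool shift mm [ 1.5 11.  -0.1] yaw turn ay -0.11
held top [[164.0, 149.0]] held bot [[178.0, 127.0]] ptop [[187.0, 115.0]] pbot [[198.0, 99.0]]
held top [[496.0, 149.0]] held bot [[482.0, 128.0]] ptop [[473.0, 115.0]] pbot [[462.0, 99.0]]
```

View pics/w11.png

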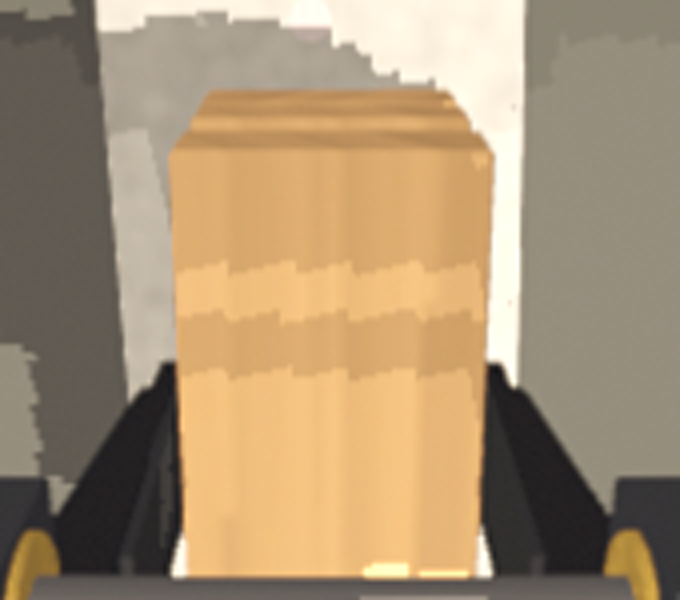

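```bash
python3 -m inch '[0,0.005,-0.0001,0,0,0,1, 0,0.003,0,0,0,0,1, 0,0.001,0,0,0,0,1, 0,0,0,0,0,0,1, 0,0,0,0,0,0,1]'; python3 chk.py w12 3.0 44
```

```text
t: 17.5
eef_pos: [573.0, -143.1, 48.8]
tcp_rot: [-1.571, 0.0, -0.198]
ft_force: [-0.5, 0.6, -0.8]
opening: 0.483
eef [ 573.1 -143.1   48.9] rpy [-9.000e+01 -1.000e-02 -1.134e+01] F [ 0.1 -0.2 -0.3] op 0.483 t 17.55
tool shift mm [1.6 1.9 0. ] yaw turn ay -0.1
held top [[164.0, 149.0]] held bot [[178.0, 127.0]] ptop [[180.0, 125.0]] pbot [[192.0, 107.0]]
held top [[496.0, 149.0]] held bot [[482.0, 128.0]] ptop [[480.0, 125.0]] pbot [[468.0, 108.0]]
```

View pics/w12.png

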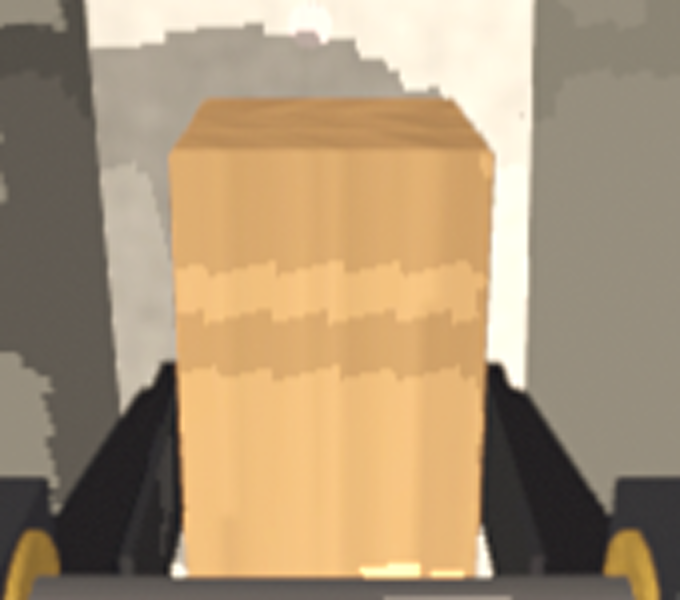

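The end faces run in one clean slope, so the plates are aligned. I'll lower the last 2 mm.

```bash
python3 -m inch '[0,0.001,0,0,0,0,1, 0,0.0005,0,0,0,0,1,0,0,0,0,0,0,1,0,0,0,0,0,0,1]'; python3 -m inch '[0,0.0004,0,0,0,0,1,0,0,0,0,0,0,1,0,0,0,0,0,0,1]'
```

```text
t: 17.95
eef_pos: [573.0, -143.1, 47.3]
tcp_rot: [-1.571, -0.0, -0.198]
ft_force: [0.5, -0.5, -0.7]
opening: 0.481
t: 18.25
eef_pos: [573.0, -143.1, 47.0]
tcp_rot: [-1.571, -0.0, -0.198]
ft_force: [0.1, 0.8, 0.8]
opening: 0.482
```

```bash
python3 -m inch '[0,0.0005,0,0,0,0,1,0,0,0,0,0,0,1,0,0,0,0,0,0,1]'
```

```text
t: 18.55
eef_pos: [573.1, -143.1, 47.0]
tcp_rot: [-1.571, -0.0, -0.198]
ft_force: [-2.7, 1.0, 7.4]
opening: 0.48
```

```bash
python3 -m inch '[0,0,0,0,0,0,0.0, 0,0,0,0,0,0,-0.2, 0,0,0,0,0,0,-0.6, 0,0,0,0,0,0,-1,0,0,0,0,0,0,-1,0,0,0,0,0,0,-1]'; python3 -m inch '[0,-0.01,0,0,0,0,-1,0,-0.03,0,0,0,0,-1,0,-0.035,0,0,0,0,-1,0,-0.035,0,0,0,0,-1,0,-0.035,0,0,0,0,-1,0,-0.03,0,0,0,0,-1,0,-0.01,0,0,0,0,-1,0,0,0,0,0,0,-1]'
python3 - <<'E'
from h import *
from cell import env
c=env.read_camera('wrist'); np.savez('wrist13.npz',**c); cv2.imwrite('pics/wrist13.png',c['pixels'])
c=env.read_camera('scene'); np.savez('scene13.npz',**c); cv2.imwrite('pics/s13.png',cv2.resize(c['pixels'][215:275,240:310],None,fx=8,fy=8,interpolation=cv2.INTER_CUBIC))
st=env.state();plan(st,(430,225,214),-84)
E
```

```text
t: 19.15
eef_pos: [573.0, -143.1, 46.3]
tcp_rot: [-1.571, 0.0, -0.198]
ft_force: [0.7, 0.3, 0.8]
opening: 0.866
t: 19.95
eef_pos: [573.2, -143.2, 232.9]
tcp_rot: [-1.571, -0.003, -0.198]
ft_force: [-0.1, 0.4, -0.9]
opening: 1.004
eef [ 572.5 -142.9  230.4] rpy [-8.998e+01  8.000e-02 -1.135e+01] F [-0.1 -0.3  0.3] op 0.997 t 20.05
tool shift mm [-212.1   16.8  332.7] yaw turn ay 72.65
```

View pics/wrist13.png

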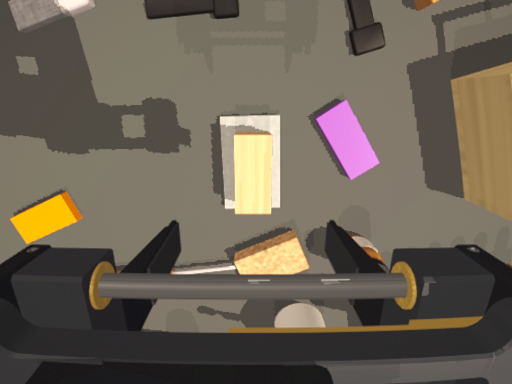

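View pics/s13.png

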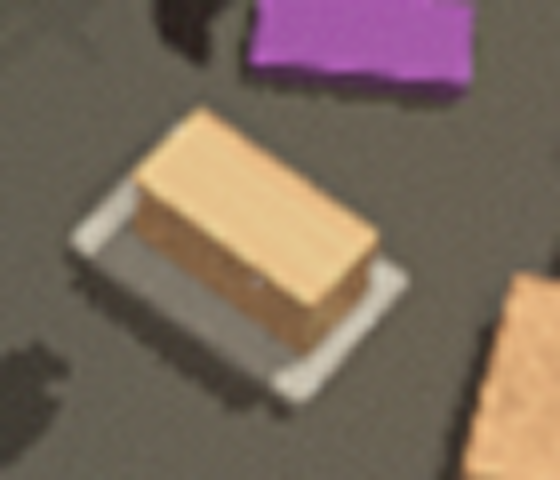

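The scene view shows a clean pile of three, with flush faces at (200–380, 110–350) in the zoom. Next, the box.

```bash
python3 -m inch '[-0.0106,0,0.0166,0,0,0,-1,-0.0212,0,0.0333,0,0,0,-1,-0.0212,0,0.0333,0,0,0,-1,-0.0212,0,0.0333,0,0,0,-1,-0.0212,0,0.0333,0,0,0,-1,-0.0212,0,0.0333,0,0,0,-1,-0.0212,0,0.0333,0,0,0,-1,-0.0212,0,0.0333,0,0,0,-1,-0.0212,0,0.0333,0,0,0,-1,-0.0212,0,0.0333,0,0,0,-1]'; python3 -m inch '[-0.0106,0,0.0166,0,0,0,-1,0,0,0,0,8.1,0,-1,0,0,0,0,8.1,0,-1,0,0,0,0,8.1,0,-1,0,0,0,0,8.1,0,-1,0,0,0,0,8.1,0,-1,0,0,0,0,8.1,0,-1,0,0,0,0,8.1,0,-1,0,0,0,0,8.1,0,-1,0,0,0,0,7.8,0,-1]';python3 -m inch '[0,0,0,0,0,0,-1,0,0,0,0,0,0,-1]'
python3 - <<'E'
from h import *
from cell import env
c=env.read_camera('wrist'); np.savez('wrist14.npz',**c); cv2.imwrite('pics/wrist14.png',c['pixels'])
st=env.state();plan(st,(453,249,120),-84)
print(proj(c,[(447,310.7,106),(460.5,186.4,106),(453.8,248.5,106)]))
for n in('top','scene'):
    c=env.read_camera(n); np.savez(n+'14.npz',**c); 
    cv2.imwrite('pics/'+n+'14.png',cv2.resize(c['pixels'][95:225,65:265] if n=='top' else c['pixels'][85:235,240:430],None,fx=4,fy=4,interpolation=cv2.INTER_CUBIC))
E
```

```text
t: 21.05
eef_pos: [435.6, 208.3, 230.3]
tcp_rot: [-1.572, 0.002, -0.198]
ft_force: [0.7, 0.0, 1.0]
opening: 0.998
t: 22.05
eef_pos: [429.3, 225.3, 230.2]
tcp_rot: [-1.573, -0.0, -1.471]
ft_force: [-0.5, 0.1, -0.1]
opening: 0.999
t: 22.25
eef_pos: [429.8, 225.2, 230.8]
tcp_rot: [-1.572, -0.0, -1.461]
ft_force: [1.0, -0.8, 0.6]
opening: 0.998
eef [430.  225.1 230.9] rpy [-9.006e+01 -1.000e-02 -8.372e+01] F [-0.   0.4  0.6] op 0.999 t 22.3
tool shift mm [-21.2 110.9  25.6] yaw turn ay 0.28
[[280.24984813 104.98356247]
 [276.9656849  222.70030791]
 [278.62706122 167.21397397]]
```

View pics/wrist14.png

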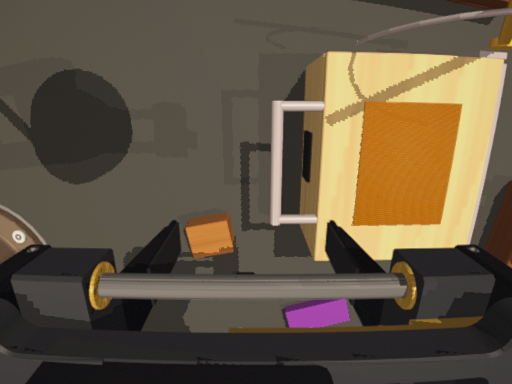

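View pics/scene14.png

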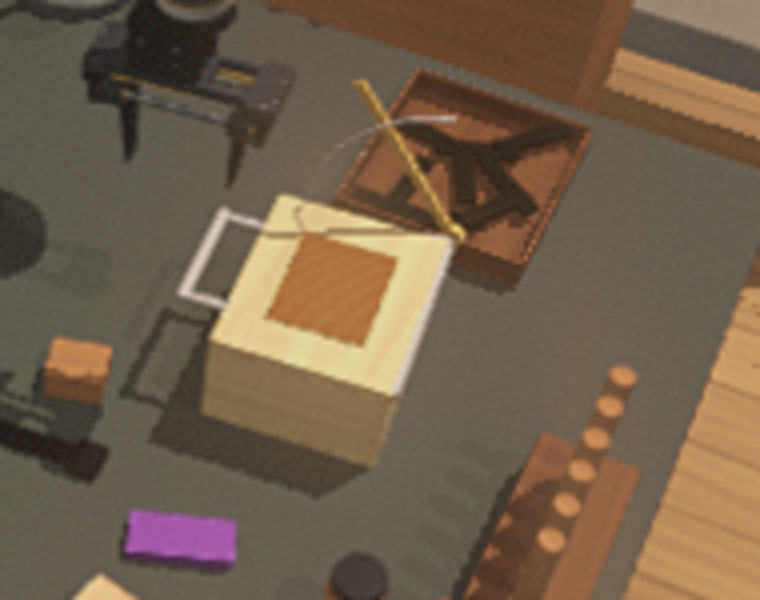

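The wrist view shows the bar at column ~277, rows 101–224, with the lid's front edge at column ~325. I'll measure the bar and the pointer more precisely.

Run:
```python
from h import *
c=load('wrist14.npz'); g=cv2.cvtColor(c['pixels'],cv2.COLOR_BGR2GRAY).astype(int); hsv=cv2.cvtColor(c['pixels'],cv2.COLOR_BGR2HSV)
pts=[]
for r in range(115,212,8):
    row=g[r,255:300]; sel=np.where((row>125))[0]
    if len(sel): pts.append((255+(sel.min()+sel.max())/2,r)); print(r,255+sel.min(),255+sel.max(),end=' ; ')
pts=np.array(pts); X=plane(c,pts,106+2); print(); print(X[[0,-1]].round(1))
v=np.polyfit(X[:,1],X[:,0],1);print('bar yaw',np.degrees(np.arctan(-v[0])))
e=plane(c,[(276.9,101),(276.6,224)],106);print('ends',e.round(1),e.mean(0))
cv2.imwrite('pics/w14z.png',cv2.resize(c['pixels'][40:240,260:512],None,fx=3,fy=3,interpolation=cv2.INTER_CUBIC))
```

```text
115 272 282 ; 123 272 282 ; 131 272 282 ; 139 272 282 ; 147 272 282 ; 155 272 281 ; 163 272 281 ; 171 271 281 ; 179 271 281 ; 187 271 280 ; 195 271 280 ; 203 271 280 ; 211 271 280 ; 
[[444.9 300.8 108. ]
 [456.8 200.6 108. ]]
bar yaw 6.494783795118637
ends [[443.2 314.1 106. ]
 [460.3 184.8 106. ]] [451.76435834 249.44768372 106.        ]
```

View pics/w14z.png

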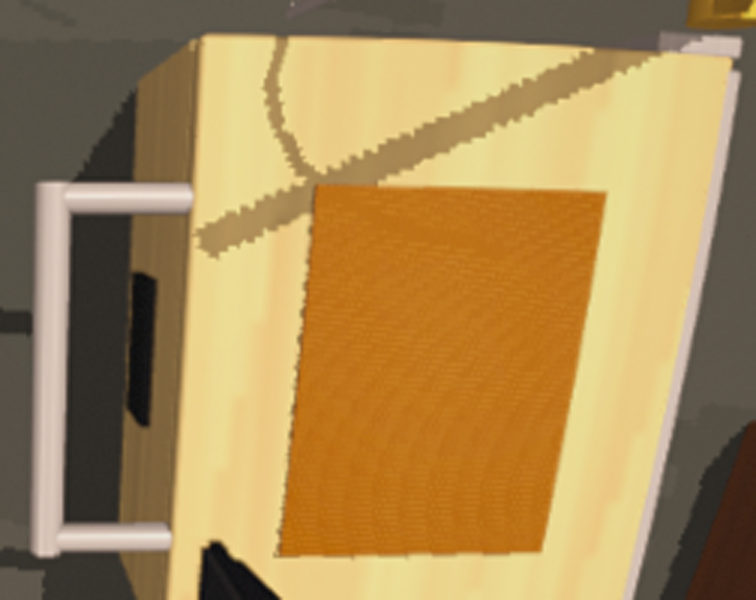

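Run:
```python
from h import *
a=np.radians(6.1);ux=np.array([np.cos(a),np.sin(a),0]);uy=np.array([-np.sin(a),np.cos(a),0])
H=np.array([451.8,249.4,106])+225*ux; print('H',H)
for f in('scene14.npz','scene0.npz'):
    c=load(f); big=cv2.resize(c['pixels'],None,fx=4,fy=4,interpolation=cv2.INTER_CUBIC).astype(int)
    # brass: yellow-ness = (g+r)/2-b relative, walk rows between tip and near hinge
    hsv=cv2.cvtColor(big.astype(np.uint8),cv2.COLOR_BGR2HSV)
    tip=S=np.array([329.6,105.1]); end=np.array([354.1,142.6])
    P=[]
    d=(end-tip)/np.linalg.norm(end-tip); n=np.array([-d[1],d[0]])
    L=np.linalg.norm(end-tip)
    for s in np.arange(1.5,L-5,.5):
        w=np.arange(-4,4.01,.1); q=tip+s*d+w[:,None]*n
        m=cv2.remap(c['pixels'],q[:,0:1].astype(np.float32),q[:,1:2].astype(np.float32),cv2.INTER_LINEAR)[:,0].astype(float)
        h=cv2.cvtColor(m[None].astype(np.uint8),cv2.COLOR_BGR2HSV)[0]
        y=np.clip((m[:,1]+m[:,2])/2-m[:,0]-45,0,None)*(abs(w)<2.5)*(h[:,0]>16)
        if y.sum()>50: P.append(tip+s*d+n*(y*w).sum()/y.sum())
    P=np.array(P); v=cv2.fitLine(P.astype(np.float32),cv2.DIST_HUBER,0,.01,.01).ravel(); print(f,len(P),v)
    ends=v[2:]+np.outer([-15,15],v[:2])
    for off in(122,125,128):
        o,D=rays(c,ends); s=((H+off*uy-o)@uy)/(D@uy); X=o+s[:,None]*D; rel=X-H
        xx=rel@ux; zz=rel[:,2]; dd=np.array([xx[1]-xx[0],zz[1]-zz[0]]); ang=np.arctan2(abs(dd[1]),abs(dd[0]))
        print(off,'slope angle',ang.round(4),'angles from hinge',np.arctan2(zz,-xx).round(4), 'xz',xx.round(1),zz.round(1))
    o,D=rays(c,[tip]); s=((H+125*uy-o)@uy)/(D@uy); X=o+s[:,None]*D-H; print('tip rel',X@ux,X[:,2],np.hypot(X@ux,X[:,2]),np.arctan2(X[:,2],-(X@ux)))
```

```text
H [675.52603743 273.30941605 106.        ]
scene14.npz 74 [  0.5170387    0.85596204 340.6392     122.7625    ]
122 slope angle 0.9083 angles from hinge [0.9397 1.0311] xz [-104.6  -23.3] [143.1  38.9]
125 slope angle 0.9083 angles from hinge [0.9294 0.994 ] xz [-105.   -23.6] [140.7  36.3]
128 slope angle 0.9083 angles from hinge [0.9189 0.953 ] xz [-105.5  -23.9] [138.2  33.6]
tip rel [-120.99779017] [158.93810714] [199.75431692] [0.92010949]
scene0.npz 74 [  0.5171872    0.85587233 340.6283     122.76962   ]
122 slope angle 0.9082 angles from hinge [0.9393 1.0301] xz [-104.6  -23.4] [143.   38.9]
125 slope angle 0.9082 angles from hinge [0.929  0.9929] xz [-105.1  -23.6] [140.6  36.2]
128 slope angle 0.9082 angles from hinge [0.9185 0.9519] xz [-105.5  -23.9] [138.2  33.5]
tip rel [-120.99779017] [158.93810714] [199.75431692] [0.92010949]
```

```bash
python3 -m inch '[-0.0117,0,0.0126,0,0.2,0,0.1, -0.01,0,0.012,0,0,0,0.1, 0,0.02,0,0,0,0,0.1, 0,0.03,0,0,0,0,0.1, 0,0.025,0,0,0,0,0.1, 0,0.01,0,0,0,0,0.1, 0,0,0,0,0,0,0.1,0,0,0,0,0,0,0.1]'
python3 - <<'E'
from h import *
from cell import env
c=env.read_camera('wrist'); np.savez('wrist15.npz',**c); cv2.imwrite('pics/wrist15.png',c['pixels'])
st=env.state();plan(st,(451.8,249.4,87),-83.9)
print(proj(c,[(451.8,249.4,106),st['eef_pos']]))
E
```

```text
t: 23.2
eef_pos: [453.3, 249.3, 147.2]
tcp_rot: [-1.57, 0.0, -1.468]
ft_force: [-0.2, -0.2, -0.3]
opening: 0.456
eef [453.3 249.4 147.5] rpy [-8.991e+01  3.000e-02 -8.412e+01] F [-0.7  0.9 -0.2] op 0.454 t 23.25
tool shift mm [-0.2 60.5 -1.6] yaw turn ay -0.22
[[251.49298993 214.58623026]
 [253.7087815  238.20399476]]
```

View pics/wrist15.png

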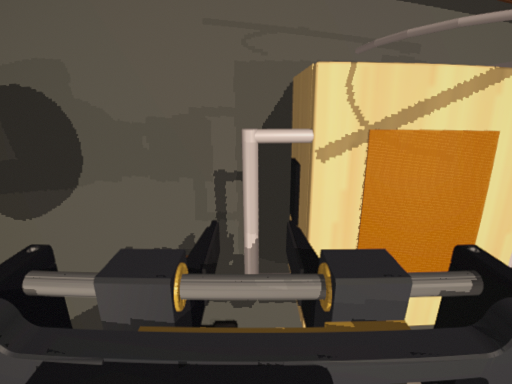

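The bar at column 250 lies between the fingers (215 and 290), and the lid edge is at 310. I'll descend.

```bash
python3 -m inch '[0,0.01,-0.0007,0,-0.2,0,0.1, 0,0.02,-0.0006,0,0,0,0.1, 0,0.02,0,0,0,0,0.1, 0,0.009,0,0,0,0,0.1, 0,0,0,0,0,0,0.1, 0,0,0,0,0,0,0.1]'
python3 - <<'E'
from h import *
from cell import env
c=env.read_camera('wrist'); cv2.imwrite('pics/wrist16.png',c['pixels'])
st=env.state();plan(st,(451.8,249.4,87),-83.9)
E
```

```text
t: 23.85
eef_pos: [451.8, 249.1, 87.9]
tcp_rot: [-1.57, 0.0, -1.465]
ft_force: [0.3, 0.2, 0.3]
opening: 0.447
eef [451.9 249.2  88.2] rpy [-8.993e+01  2.000e-02 -8.394e+01] F [-0.3 -0.6 -0.2] op 0.451 t 23.9
tool shift mm [-0.2  1.2 -0.1] yaw turn ay -0.04
```

View pics/wrist16.png

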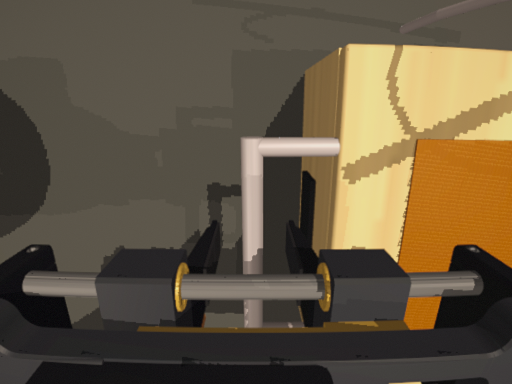

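The bar is centred in the jaws at column 253. I'll close on it.

```bash
python3 -m inch '[0,0,0,0,0,0,1, 0,0,0,0,0,0,1, 0,0,0,0,0,0,1, 0,0,0,0,0,0,1,0,0,0,0,0,0,1,0,0,0,0,0,0,1]'
```

```text
t: 24.5
eef_pos: [451.7, 249.1, 87.6]
tcp_rot: [-1.57, 0.0, -1.465]
ft_force: [0.6, -0.7, 1.6]
opening: 0.118
```

```bash
python3 -m inch '[0,-0.0101,0.0002,0,0,0,1, 0,-0.0101,0.0007,0,0,0,1, 0,-0.0101,0.0011,0,0,0,1, 0,-0.01,0.0016,0,0,0,1]'; python3 -m inch '[0,-0.0099,0.002,0,0,0,1, 0,-0.0098,0.0025,0,0,0,1, 0,-0.0097,0.0029,0,0,0,1, 0,-0.0096,0.0034,0,0,0,1, 0,-0.0094,0.0038,0,0,0,1, 0,-0.0092,0.0042,0,0,0,1, 0,0,0,0,0,0,1]'
```

```text
t: 24.9
eef_pos: [455.3, 249.4, 128.9]
tcp_rot: [-1.57, 0.0, -1.465]
ft_force: [3.9, 0.4, -4.2]
opening: 0.117
t: 25.6
eef_pos: [473.3, 251.4, 186.6]
tcp_rot: [-1.572, 0.0, -1.465]
ft_force: [-7.2, 1.3, 0.1]
opening: 0.119
```

Run:
```python
from h import *
from cell import env
c=env.read_camera('wrist'); cv2.imwrite('pics/wrist17.png',c['pixels'])
c=env.read_camera('scene'); cv2.imwrite('pics/s17.png',cv2.resize(c['pixels'][85:235,240:430],None,fx=4,fy=4,interpolation=cv2.INTER_CUBIC))
st=env.state();plan(st,(474,251.5,186),-83.9); print(st['moment'])
```

```text
eef [473.  251.4 185.9] rpy [-90.12   0.   -83.94] F [-6.4  1.7  0.2] op 0.118 t 25.7
tool shift mm [-0.  -0.1  1. ] yaw turn ay -0.04
[0.24216053 1.2311698  0.01916432]
```

View pics/wrist17.png

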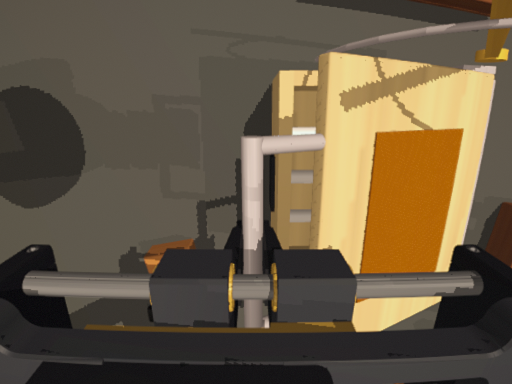

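View pics/s17.png

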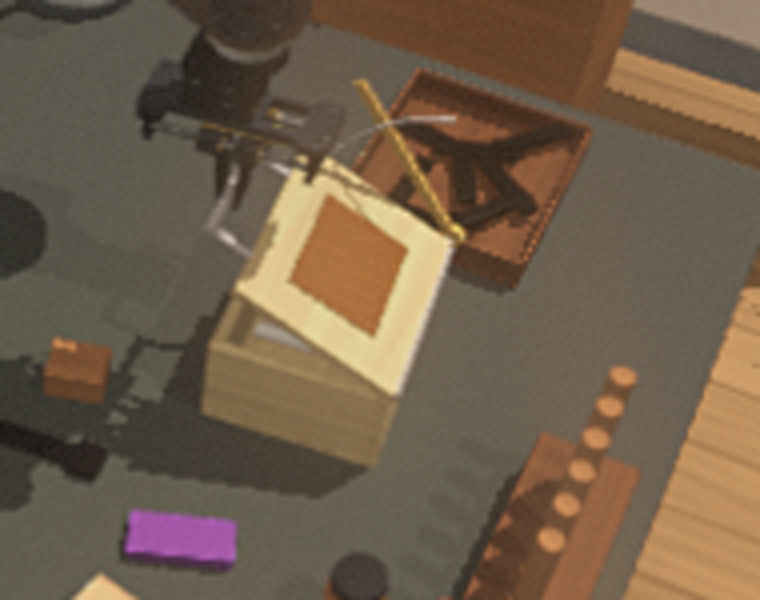

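The lid is about half up and the bar is held. I'll continue along the arc.

```bash
python3 -m inch '[0,-0.009,0.0046,0,0,0,1, 0,-0.0088,0.005,0,0,0,1, 0,-0.0086,0.0054,0,0,0,1, 0,-0.0083,0.0058,0,0,0,1, 0,-0.008,0.0061,0,0,0,1]'; python3 -m inch '[0,-0.0078,0.0065,0,0,0,1, 0,-0.0075,0.0068,0,0,0,1,0,-0.0072,0.0072,0,0,0,1,0,-0.0034,0.0037,0,0,0,1,0,0,0,0,0,0,1,0,0,0,0,0,0,1]';  python3 - <<'E'
from h import *
from cell import env
for n in('wrist','scene','top'):
    c=env.read_camera(n); np.savez(n+'18.npz',**c); p=c['pixels']
    cv2.imwrite('pics/%s18.png'%n, p if n=='wrist' else cv2.resize(p[95:225,65:265] if n=='top' else p[85:235,240:430],None,fx=4,fy=4,interpolation=cv2.INTER_CUBIC))
st=env.state();plan(st,(474,251.5,186),-83.9); print(st['moment'])
E
```

```text
t: 26.2
eef_pos: [498.5, 254.2, 228.9]
tcp_rot: [-1.576, 0.0, -1.465]
ft_force: [-13.4, 2.7, 6.3]
opening: 0.118
t: 26.8
eef_pos: [522.4, 256.9, 255.8]
tcp_rot: [-1.575, 0.0, -1.465]
ft_force: [-17.9, 0.7, 14.8]
opening: 0.113
eef [522.3 256.8 255.7] rpy [-9.023e+01  2.000e-02 -8.392e+01] F [-17.9  -0.6  16. ] op 0.118 t 26.95
tool shift mm [  0.2  69.9 -48.3] yaw turn ay -0.02
[-0.13059515  3.35700086  0.12397056]
```

View pics/scene18.png

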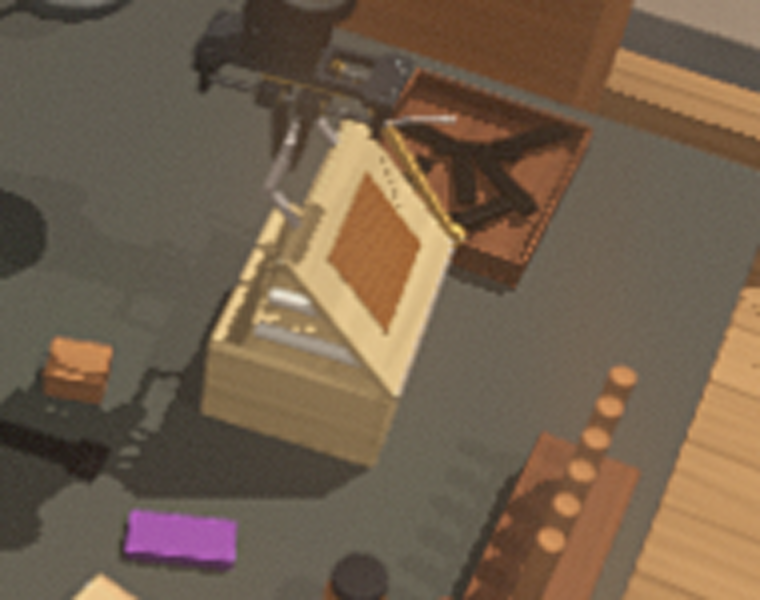

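View pics/wrist18.png

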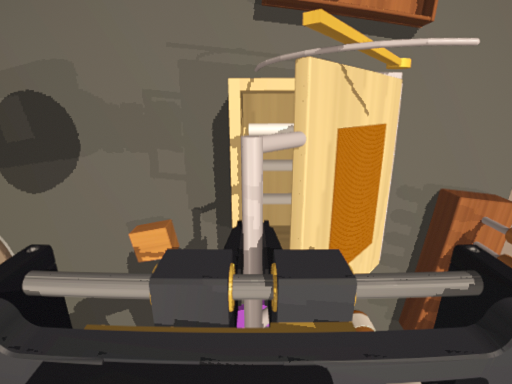

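There is a radial push of about 24 N outward, meaning the commanded path runs slightly inside the true arc. I'll relieve it.

```bash
python3 -m inch '[0,-0.001,-0.001,0,0,0,1, 0,-0.001,-0.001,0,0,0,1,0,0,0,0,0,0,1,0,0,0,0,0,0,1]'
python3 - <<'E'
from h import *
a=np.radians(6.1);ux=np.array([np.cos(a),np.sin(a),0]);uy=np.array([-np.sin(a),np.cos(a),0])
H=np.array([451.8,249.4,106])+225*ux
c=load('wrist18.npz'); hsv=cv2.cvtColor(c['pixels'],cv2.COLOR_BGR2HSV)
# pointer in wrist view: fit line and cast on the plane
m=cv2.inRange(hsv,(18,150,120),(30,255,255)); m[:, :295]=0; m[75:]=0; 
k,l,s,_=cv2.connectedComponentsWithStats(m); i=1+s[1:,4].argmax(); print(s[i])
p=np.argwhere(l==i)[:,::-1].astype(np.float32); print(p.min(0),p.max(0))
P=cloud(c)[l==i]; P=P[np.isfinite(P).all(1)]; r=P-H; print('uy',np.percentile(r@uy,[5,50,95]).round(1)); q=np.c_[-(r@ux),r[:,2]].astype(np.float32); v=cv2.fitLine(q,cv2.DIST_HUBER,0,.01,.01).ravel(); print('pointer depth line angle',np.arctan(v[1]/v[0]),v, q.min(0),q.max(0))
# lid plane in wrist & scene depth
for f in('wrist18','scene18'):
    c=load(f+'.npz'); C=cloud(c).reshape(-1,3); r=C-H; X=np.c_[r@ux,r@uy,r[:,2]]
    ang=np.arctan2(X[:,2],-X[:,0]); rad=np.hypot(X[:,2],X[:,0])
    s=(abs(X[:,1])<100)&(rad>30)&(rad<170)&(abs(ang-.85)<.12); Y=X[s]
    v=cv2.fitLine(np.c_[-Y[:,0],Y[:,2]].astype(np.float32),cv2.DIST_HUBER,0,.01,.01).ravel(); print(f,s.sum(),'lid angle',np.arctan(v[1]/v[0]),v)
    s=(abs(X[:,1]-125)<6)&(rad>40)&(rad<200)&(abs(ang-.92)<.12); Y=X[s]
    v=cv2.fitLine(np.c_[-Y[:,0],Y[:,2]].astype(np.float32),cv2.DIST_HUBER,0,.01,.01).ravel(); print(f,s.sum(),'ptr angle',np.arctan(v[1]/v[0]),v)
E
```

```text
t: 27.35
eef_pos: [522.5, 256.7, 256.1]
tcp_rot: [-1.571, 0.0, -1.465]
ft_force: [-3.5, 3.5, 0.9]
opening: 0.118
[ 303    9   69   35 1155]
[303.   9.] [371.  43.]
uy [123.3 125.2 129.5]
pointer depth line angle 0.9117195 [  0.6123873   0.7905579 106.14163   138.99472  ] [   7.0197363 -109.25549  ] [154.02423 318.47223]
wrist18 12029 lid angle 0.8059486 [ 0.69242716  0.7214878  74.506485   86.81748   ]
wrist18 1568 ptr angle 0.9075046 [  0.61571395   0.78796977  97.16339    128.18826   ]
scene18 935 lid angle 0.8179556 [ 0.6837145   0.72974956 70.105965   85.170456  ]
scene18 64 ptr angle 0.9073618 [ 0.6158265  0.7878818 54.45902   72.46331  ]
```

The pointer reads 0.9075 rad, agreeing across three measurements. The lid is at about 0.815, since the bar has rolled a few mm in the pads. It needs about +0.09 rad.

```bash
python3 -m inch '[0,-0.0038,0.0037,0,0,0,1, 0,-0.0036,0.0039,0,0,0,1, 0,-0.0034,0.004,0,0,0,1, 0,-0.0029,0.0036,0,0,0,1,0,0,0,0,0,0,1,0,0,0,0,0,0,1]'
cat > lid.py <<'E'
import sys
from h import *
from cell import env
n=sys.argv[1]
a=np.radians(6.1);ux=np.array([np.cos(a),np.sin(a),0]);uy=np.array([-np.sin(a),np.cos(a),0])
H=np.array([451.8,249.4,106])+225*ux
def rfit(q):
    rng=np.random.default_rng(0);best=None
    for _ in range(400):
        i,j=rng.integers(0,len(q),2); d=q[j]-q[i]; L=np.hypot(*d)
        if L<60: continue
        e=abs((q-q[i])@np.array([-d[1],d[0]])/L)<1.5
        if best is None or e.sum()>best.sum(): best=e
    v=cv2.fitLine(q[best].astype(np.float32),cv2.DIST_HUBER,0,.01,.01).ravel(); nn=np.array([-v[1],v[0]])*np.sign(v[0])
    return round(float(np.arctan(v[1]/v[0])),4),int(best.sum()),'offset',round(float(v[2:]@nn),1)
for f in('wrist','scene'):
    c=env.read_camera(f); np.savez(n+f+'.npz',**c); p=c['pixels']
    cv2.imwrite('pics/'+n+f+'.png',p if f=='wrist' else cv2.resize(p[85:235,240:430],None,fx=4,fy=4,interpolation=cv2.INTER_CUBIC))
    C=cloud(c).reshape(-1,3); r=C-H; X=np.c_[r@ux,r@uy,r[:,2]]
    ang=np.arctan2(X[:,2],-X[:,0]); rad=np.hypot(X[:,2],X[:,0])
    s=(abs(X[:,1])<100)&(rad>25)&(rad<175)&(abs(ang-.9)<.2); print(f,'lid',rfit(np.c_[-X[s,0],X[s,2]]))
    s=(abs(X[:,1]-125)<6)&(rad>30)&(rad<200)&(abs(ang-.91)<.12); print(f,'ptr',rfit(np.c_[-X[s,0],X[s,2]]))
st=env.state();plan(st,st['eef_pos'],-83.9); b=st['eef_pos']+[0,0,18.8]-H; print('bar rel',-b@ux,b[2],np.arccos(-b@ux/225))
E
python3 lid.py a1
```

```text
t: 27.95
eef_pos: [538.2, 258.4, 270.1]
tcp_rot: [-1.57, 0.001, -1.465]
ft_force: [-1.9, 5.8, -0.7]
opening: 0.118
wrist lid (0.9001, 9978, 'offset', 6.3)
wrist ptr (0.9074, 878, 'offset', 2.9)
scene lid (0.9115, 600, 'offset', 7.0)
scene ptr (0.9459, 22, 'offset', -4.0)
eef [538.1 258.4 270. ] rpy [-8.998e+01  4.000e-02 -8.395e+01] F [-2.7  4.8 -0.4] op 0.118 t 28.05
tool shift mm [0. 0. 0.] yaw turn ay -0.05
bar rel 138.20269898007442 182.8437620593196 0.9093811482676719
```

View pics/a1scene.png

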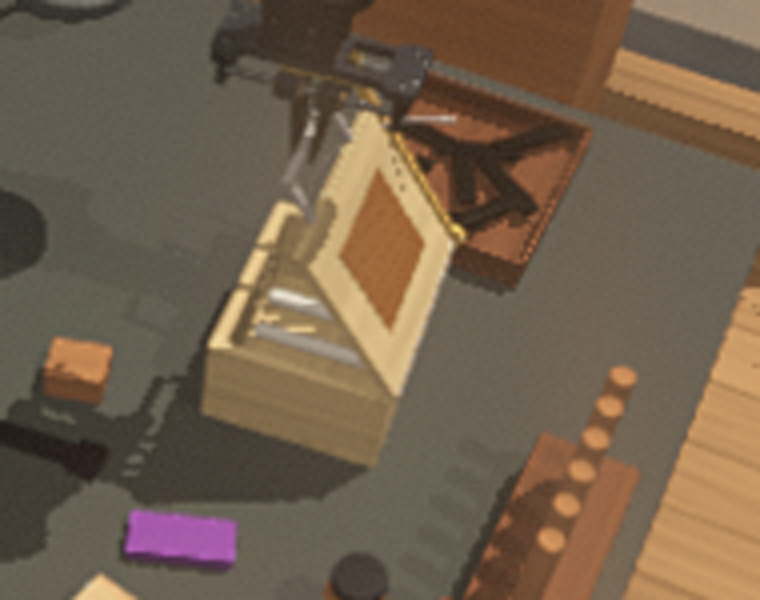

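View pics/a1wrist.png

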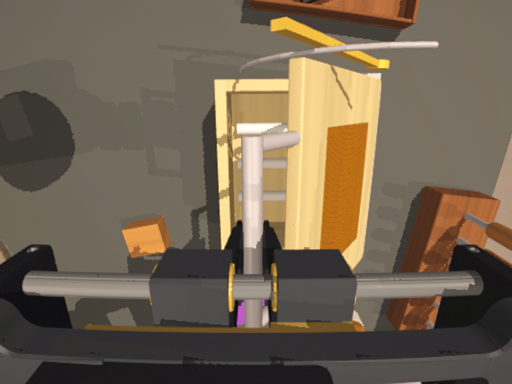

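The lid reads 0.900 (wrist), 0.9115 (scene) and 0.909 (kinematics), against 0.9075 for the pointer. I'll check that it holds still for a second and look at the pile once more.

```bash
python3 -m inch '[0,-0.0003,0.0004,0,0,0,1,0,0,0,0,0,0,1,0,0,0,0,0,0,1,0,0,0,0,0,0,1,0,0,0,0,0,0,1,0,0,0,0,0,0,1,0,0,0,0,0,0,1,0,0,0,0,0,0,1,0,0,0,0,0,0,1,0,0,0,0,0,0,1]'; python3 lid.py a2
python3 - <<'E'
from h import *
from cell import env
c=env.read_camera('scene'); cv2.imwrite('pics/fin.png',cv2.resize(c['pixels'][130:350,120:400],None,fx=2.7,fy=2.7,interpolation=cv2.INTER_CUBIC))
E
```

```text
t: 29.05
eef_pos: [538.5, 258.4, 270.3]
tcp_rot: [-1.571, 0.001, -1.465]
ft_force: [-2.0, 5.0, -0.6]
opening: 0.12
wrist lid (0.8981, 10080, 'offset', 6.6)
wrist ptr (0.9077, 875, 'offset', 2.9)
scene lid (0.9072, 591, 'offset', 7.5)
scene ptr (0.8849, 28, 'offset', 5.9)
eef [538.5 258.5 270.3] rpy [-8.998e+01  3.000e-02 -8.394e+01] F [-1.3  5.7  0.1] op 0.115 t 29.15
tool shift mm [0. 0. 0.] yaw turn ay -0.04
bar rel 137.86164244540066 183.1258167357857 0.9113005889309262
```

View pics/fin.png

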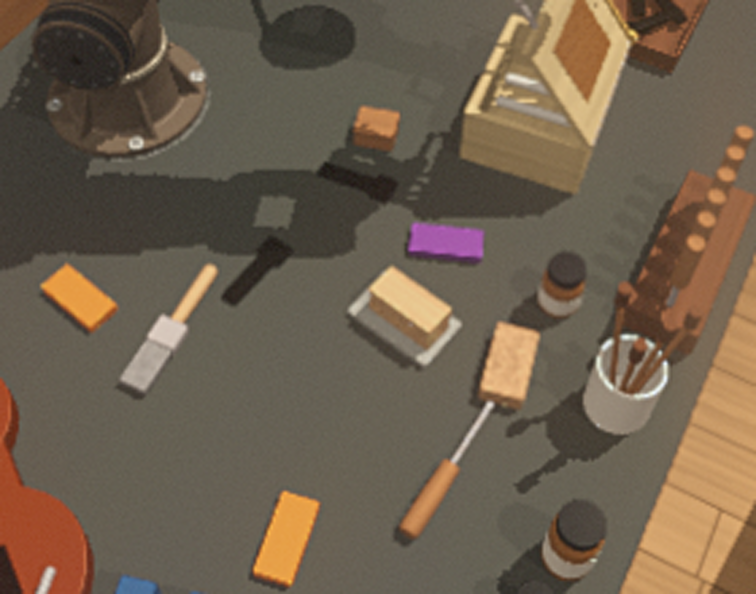

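The lid is steady, the pile is square and the bystanders haven't moved. I'm handing in while still holding the bar.

```bash
python3 -c "
from cell import env
env.job_done(); print(env.state()['t'])"
```

```text
the job is handed in; nothing more can be done
the job is handed in; nothing more can be done
```

I handed the job in at about 29 s. The two loose plates are on the bottom plate, and the gripper still holds the lid by its bar, in line with the pointer.

- **Pile:** I laid each plate down at first contact (5–7 N) before opening the jaws. The wrist view just before each release and the scene view afterwards show the faces flush, within about 1 mm.
- **Lid:** The pointer measured 0.9075 rad. My last readings of the lid were 0.898 from wrist depth, 0.907 from scene depth and 0.911 from the arm's position. They average about 0.906 but disagree by about 0.01 rad. The lid stayed still for the second that I watched it before handing in.
- **Failed check:** The last two scene-depth readings of the pointer (0.946 and 0.885) used only 22 and 28 points, so I discarded them. An earlier scene line fit and wrist depth both gave about 0.908.
- **While lifting:** The sideways push on the bar reached about 24 N, because it had rolled about 5 mm down in the pads. I eased that off before the final rise. The force on the hand was about 6 N at the end.
- **Bystanders:** The last scene view shows the pointer and the other things in place.

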